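Hang the notebook ledge on the desk rack and fill it

ROBOT

A 7-joint arm with a two-finger parallel gripper is mounted at the origin on the work surface. World frame = base frame: x ahead of the robot, y to its left, z up, the work surface at z = 0. Lengths are in m, angles in rad, forces in N, time in s.
With the tool pointing down it reaches from about 0.425 to 0.875 m from the base axis. Payload 9.9 kg.
Tool frame: the origin (TCP) lies between the finger pads; the fingertips stand 25 mm ahead of it and the grasp point (between the pads) lies 6 mm ahead of it; z points along the fingers, y is the line along which they close (so a half turn about z gives the same grasp; the last joint's range is limited). The gripper opens to 85 mm and grips with 20 to 120 N. Pads are 22 mm wide; open, the fingers measure 114 mm over their backs; the gripper's body (76 mm by 85 mm) begins 54 mm behind the grasp point. The pads swing forward as they close: fully open they stand 13 mm farther back than shut.
Start: joints at [-1.301, 0.576, 0.025, 1.437, -0.015, 1.129, -0.057], TCP at [0.234, 0.633, 0.256] pointing down, gripper open.
Joint ranges: [-2.76, 2.76], [-0.34, 2.15], [-1.52, 1.57], [0.19, 2.46], [-1.09, 4.23], [0.17, 1.99], [-2.82, 2.82]. Speed limits (rad/s): [2.22, 2.22, 3.01, 3.01, 3.14, 3.14, 3.14].

INTERFACE

Orientations are given as a unit quaternion [x, y, z, w].
In Python, from station import robot gives the robot as it stands.
- The arm moves only by the shell command python3 -m crank 'ROWS' [FORCE]. ROWS is JSON, a list that holds one entry, the list of rows, each a list of 5 numbers: the shift along the tool's x, y, z in mm, then the turn about the tool's z in rad, then the opening, from 0 (shut) to 1 (fully open). In form: [[[x, y, z, turn, grip], ...]]. A call has 1 to 20 rows; each row shifts and turns the commanded pose from where the row before left it, along the tool's axes as they then stand; what a row does not reach is not made up. A row lasts 1/10 s, in which the tool goes at most 50 mm and 8.59 degrees, less where a joint would pass 70% of its speed; a pose out of reach is approached as far as the arm can. A call with a gripper value outside its range is refused whole. The fingers move at their own pace and stop on an object; FORCE is the grip in N (left out, the last holds). Time passes only in rows, so rows that do not move let the fingers close. It gives the time, the measured TCP pose, the force, the opening and the grip force at its end, in the units of the state.
- robot.read_state(): the state, without advancing time (a new reading comes with each control period).
- robot.snapshot(name): name is "scene" or "top" or "wrist"; returns the picture (480x640x3 uint8, red, green, blue); there is no depth.
- robot.camera_params(name): a dict with "camera_matrix" (3x3 intrinsics, pixels), "dist_coeffs" ([k1, k2, p1, p2, k3] as OpenCV has them; the pictures are not rectified), "rvec" (rotation vector, rad) and "tvec" (3), from world to camera coordinates, as OpenCV has them; the wrist camera has in their place "hand_eye" (4x4, takes a point from camera to tool coordinates, whose origin is the TCP and whose axes are the flange's). Camera axes: x right, y down, z forward; pixel columns grow to the right and rows downward; lengths in m; the calibration is good to about 2 mm. A picture is of the moment at which its call begins: read the wrist's pose just before it. camera_params takes no time and is no camera call.
- robot.close_job(): hands the job in; it is judged then, once.
Trained networks look in the newest picture that a camera, given by its name, has taken for a name from the list of things; names that differ only in an ending like _2 or _b are one class to them, and where a whole thing is asked for, a point or a joint stands for the part that bears it (a point fixed in the world has none). Each returns a list of dicts, best first, with "p" (0 to 1); they miss things now and then, are a little off and sometimes report something else, mostly with a low value. They report only what shows in the picture. A call takes as long as a camera call. They do not tell look-alikes from the thing itself.
- robot.boxes_of(camera, query): "xy" ([column, row] in pixels, amid what is visible of it).
- robot.silhouettes(camera, query): "region" (480x640 bool, what is visible of it) and "xy" ([column, row] in pixels, amid what is visible of it).
The state is a dict: "time_s": time; "joint_pos": joint angles; "joint_velocities": joint speeds; "effort": joint torques, N m; "tool_pos": TCP position; "ee_rot": TCP orientation; "force": force on the tool from outside, world axes, zero at the start; "ft_torque": the same for the moment, N m; "opening": finger opening in m; "gripper_force": force on a finger pad.
Only numpy, scipy, OpenCV 4.12 (cv2) and the standard library are available. Lean on these libraries where they do the work, as an engineer would, in place of code of your own. Each camera call takes 0.05 s, during which the arm holds its last target. There are 200 camera calls.

TASK

Hang the white ledge on the grey slotted uprights of the desk rack: put both its claws through the slots and press it down until it snaps fully home, level and flush against the uprights. Then stand all the black pocket notebooks in the ledge's bays, one to a bay, each upright on one of its short ends; do not knock over the pencil cup.

Things in the scene. Friction and masses are not known exactly. Their poses are not given: they have to be found in the camera images.
- rack: Fixed rack: two grey uprights on a dark base. Origin on the desk, midway between them, in the plane of their front faces; x from front to back (to the robot's left), y along the row, z up. Uprights at y = +85 and -85 mm: 30 mm wide, 5 mm thick (x 0 to 5), 190 mm tall. Between them only a crossbar at z 25 to 45 mm. The ledge is fully home with its origin at x 0, y 0, z 85 mm here, axes parallel.
- slot_left (a point): Middle of the slot through the upright at y = +85 mm, on its front face: an opening 11 mm wide (y) and 30 mm high, from z = 139 to 169 mm in the rack's frame. Axes as the rack's.
- slot_right (a point): The same for the upright at y = -85 mm.
- catch (a point): Midway between the two spring catches, one behind each slot: steel rollers of 16 mm diameter that yield 2 mm backwards as a claw's round end is pressed down past them, then spring in above it. The snap takes a downward push of about 8 to 20 N on the ledge; its weight alone does not do it and leaves it 5 to 12 mm too high.
- ledge: White ledge, 300 g, standing on its flat underside. Origin: middle of the lower edge of the back board's back face; x out of the back (to the uprights when hung), y along its length, z up. Back board x -10 to 0, y -146 to 146, z 0 to 76 mm. Trough in front, x -43 to -10, front wall up to z 44, split into four bays. Two claws on the back. At first x points to the robot's left.
- ledge_tray (a point): Centre of the trough floor, at x -24, y 0, z 6 mm of the ledge. The trough has four equal bays centred at y = -114, -38, 38 and 114 mm, each open at the top, 28 mm (x) by 50 mm (y) clear, between blocks 26 mm wide; the front wall rises 38 mm above this point, blocks and ends 48 mm, the back board 70 mm. Axes as the ledge's.
- ledge_grip (a point): Middle of the back board's upper edge (x -5, y 0, z 76 mm of the ledge, 22 mm above the block in front): the board is 10 mm thick here and can be pinched from above. Axes as the ledge's.
- ledge_claw_left (a point): Root of the claw at y +85 mm on the back face (z 58 of the ledge), 6 mm wide: a tongue, z 54 to 62 mm, runs back to x 12.5, and a hook hangs from it, front at x 6.5 mm, with a round end of 12 mm diameter down to z 40 and back to x 18.5 mm. It goes level through the slot while the ledge is 14 to 22 mm above fully home, then straight down.
- ledge_claw_right (a point): The same for the claw at y = -85 mm.
- notebook1: hard-cover pocket notebook, a stiff block with black covers and white page edges, 100 mm (x) by 44 mm (y) by 20 mm (z), 90 g. It lies flat on the desk at the start, its x axis within 0.4 rad of the robot's left (world y). Origin: centre of its underside as it lies. May be absent. 
- notebook2: hard-cover pocket notebook, a stiff block with black covers and white page edges, 100 mm (x) by 44 mm (y) by 20 mm (z), 90 g. It lies flat on the desk at the start, its x axis within 0.4 rad of the robot's left (world y). Origin: centre of its underside as it lies. May be absent. 
- notebook3: hard-cover pocket notebook, a stiff block with black covers and white page edges, 100 mm (x) by 44 mm (y) by 20 mm (z), 90 g. It lies flat on the desk at the start, its x axis within 0.4 rad of the robot's left (world y). Origin: centre of its underside as it lies. May be absent. 
- notebook4: hard-cover pocket notebook, a stiff block with black covers and white page edges, 100 mm (x) by 44 mm (y) by 20 mm (z), 90 g. It lies flat on the desk at the start, its x axis within 0.4 rad of the robot's left (world y). Origin: centre of its underside as it lies. May be absent. 
- notebook1_middle (a point): centre of the volume of notebook1, same axes as its body
- notebook2_middle (a point): centre of the volume of notebook2, same axes as its body
- notebook3_middle (a point): centre of the volume of notebook3, same axes as its body
- notebook4_middle (a point): centre of the volume of notebook4, same axes as its body
- pencil_cup: dark round cup full of pencils, 76 mm diameter, 100 mm tall (165 mm with the pencils), standing at the far right. Origin: centre of its underside, z up.
Not all that is in view belongs to the job. Leave any brown or orange look-alike of the notebook1 alone. What is shaped like the notebook3 but red is not meant.

How it is judged:
By the outcome, as a careful person would: the job done as asked, in the order asked, and still so for the second after the job is handed in, with the robot touching nothing.
Of notebook1, notebook2, notebook3, notebook4 only 3 to 4 are there at a start; the rules pass over those that are not, and their reading is None.
At some moment in a run one of notebook1, notebook2, notebook3, notebook4 may be knocked a few centimetres aside while the robot is not near it.
It also fails if it takes over 210 s, if anything falls off the work surface, if the arm or the gripper's body presses on something with over 40 N, if the wrist force passes 120 N, or if a joint passes its speed limit or range.

## Working session

There is one attempt and no reset: what is moved stays moved. The work goes in short steps, Python scripts to look and compute and a shell command to move; the robot and the scene stay as the last step left them, time stands still between calls to the robot, and variables do not carry over. Pictures are saved under pics/ and viewed, at most 14 in all, crops included, and the job is handed in when it is done.

```bash
ls; mkdir -p pics; python3 - <<'E'
from station import robot
import cv2
print(robot.read_state())
for n in("scene","top"):
    im=robot.snapshot(n); cv2.imwrite(f"pics/{n}0.png",im[:,:,::-1]); print(robot.camera_params(n))
print(robot.camera_params("wrist"))
E
```

```text
pics
{'time_s': 0.0, 'joint_pos': array([-1.30080428,  0.57650006,  0.02484447,  1.43791703, -0.01499154,
        1.12899311, -0.05651328]), 'joint_velocities': array([-1.76791331e-03, -2.32517735e-05,  4.02323723e-04,  5.12564247e-04,
        4.52783263e-04, -5.72651986e-04,  1.37666213e-03]), 'effort': array([-1.46063817e-04, -7.65744352e+01,  2.25023255e+00, -2.85965610e+01,
        1.52330473e-02,  1.27611394e-02, -1.85477950e-05]), 'tool_pos': array([0.23371086, 0.63280775, 0.255461  ]), 'ee_rot': array([ 1.75963018e-01,  9.84396439e-01, -8.10569478e-04, -9.80116767e-05]), 'force': array([-0.44783238, -0.24659351,  0.02342812]), 'ft_torque': array([ 0.05666785,  0.0090477 , -0.01422616]), 'gripper_force': 0.0, 'opening': 0.08553356253559626}
{'camera_matrix': array([[592.63590007,   0.        , 321.20250141],
       [  0.        , 592.63590007, 227.9036797 ],
       [  0.        ,   0.        ,   1.        ]]), 'dist_coeffs': array([-0.09222789,  0.        ,  0.        ,  0.        ,  0.        ]), 'rvec': array([ 1.74441107,  2.07136747, -0.58267615]), 'tvec': array([ 0.1403441
[... 320 characters left out ...]
 -2.202051  ,  0.05322383]), 'tvec': array([-0.06702178,  0.42390715,  1.06589615])}
{'camera_matrix': array([[399.5366955 ,   0.        , 309.71918644],
       [  0.        , 399.5366955 , 235.96648442],
       [  0.        ,   0.        ,   1.        ]]), 'dist_coeffs': array([-0.03503714,  0.        ,  0.        ,  0.        ,  0.        ]), 'hand_eye': array([[-2.53183952e-04, -9.63885477e-01, -2.66316959e-01,
         6.88380254e-02],
       [ 9.99999961e-01, -2.75724181e-04,  4.72466778e-05,
         3.57004568e-04],
       [-1.18970412e-04, -2.66316937e-01,  9.63885509e-01,
        -1.17591836e-01],
       [ 0.00000000e+00,  0.00000000e+00,  0.00000000e+00,
         1.00000000e+00]])}
```

View pics/scene0.png

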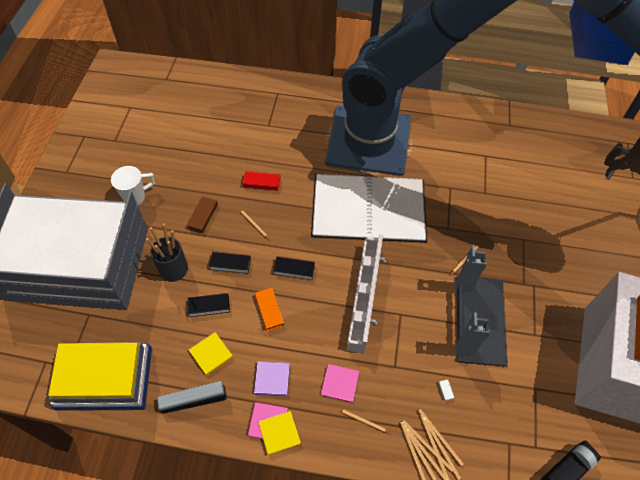

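View pics/top0.png

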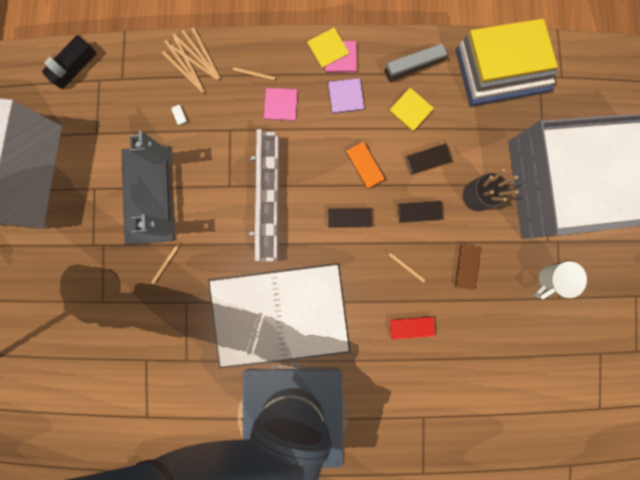

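Scene: three black notebooks at top px (430,158), (420,211), (350,217). The look-alikes are orange (366,164), brown (468,267) and red (412,327), all to be left alone. The ledge is at (267,195) and the rack at (147,190), both running along the image's vertical.

```bash
cat > h.py <<'E'
from station import robot
import numpy as np, cv2
from scipy.spatial.transform import Rotation as R
def cam(n):
    p=robot.camera_params(n); K,d=p["camera_matrix"],p["dist_coeffs"]
    if n=="wrist":
        s=robot.read_state(); T=np.eye(4); T[:3,:3]=R.from_quat(s["ee_rot"]).as_matrix(); T[:3,3]=s["tool_pos"]
        M=np.linalg.inv(T@p["hand_eye"])
    else:
        M=np.eye(4); M[:3,:3]=cv2.Rodrigues(p["rvec"])[0]; M[:3,3]=p["tvec"]
    return K,d,M
def back(c,px,z):
    K,d,M=c; u=cv2.undistortPoints(np.array(px,float).reshape(-1,1,2),K,d)[:,0]
    r=np.c_[u,np.ones(len(u))]@M[:3,:3]; o=-M[:3,:3].T@M[:3,3]
    return o+r*((z-o[2])/r[:,2])[:,None]
def proj(c,P):
    K,d,M=c; return cv2.projectPoints(np.array(P,float).reshape(-1,1,3),M[:3,:3],M[:3,3],K,d)[0][:,0]
def shot(n,f=None):
    c=cam(n); im=robot.snapshot(n)
    if f: cv2.imwrite("pics/"+f,im[:,:,::-1])
    return c,im
def st():
    s=robot.read_state(); e=R.from_quat(s["ee_rot"]).as_matrix()
    print("t",s["time_s"],"tcp",np.round(s["tool_pos"]*1000,1),"xax",np.round(e[:,0],3),"yax",np.round(e[:,1],3),"F",np.round(s["force"],1),"open",round(s["opening"]*1000,1),"g",round(s["gripper_force"],1))
def delta(target,yaw=None):  # world target TCP (m) -> tool-axis mm; yaw = world angle of tool y wanted (mod pi)
    s=robot.read_state(); e=R.from_quat(s["ee_rot"]).as_matrix()
    print("tool shift mm",np.round(e.T@(np.array(target)-s["tool_pos"])*1000,1),end=" ")
    if yaw is not None:
        a=np.arctan2(e[1,1],e[0,1]); d=(a-yaw+np.pi/2)%np.pi-np.pi/2; print("turn",round(d,3),end="")
    print()
E
python3 - <<'E'
from h import *
st()
c,im=shot("top")
for q,z in(("notebook1",.02),("ledge",.07),("rack",.1),("ledge_grip",.076),("ledge_claw_left",.058),("ledge_claw_right",.058),("slot_left",.154),("slot_right",.154),("pencil_cup",.1)):
    for r in robot.boxes_of("top",q)[:7]: print(q,np.round(r["xy"]),round(r["p"],2),np.round(back(c,r["xy"],z)[0]*1000))
for r in robot.silhouettes("top","notebook1")[:7]:
    b=cv2.minAreaRect(np.argwhere(r["region"])[:,::-1].astype(np.float32)); P=back(c,cv2.boxPoints(b),.02)[:,:2]*1000
    print(np.round(r["xy"]),round(r["p"],2),np.round(P.mean(0)),[round(np.linalg.norm(P[i]-P[i-1])) for i in(1,2)], np.round([np.arctan2(*(P[i]-P[i-1])[::-1]) for i in (1,2)],2), im[int(r["xy"][1]),int(r["xy"][0])])
for q in("ledge","rack"):
    r=robot.silhouettes("top",q)[0]; b=cv2.minAreaRect(np.argwhere(r["region"])[:,::-1].astype(np.float32)); print(q,b)
E
```

```text
t 0.1 tcp [233.7 632.9 255.5] xax [-0.938  0.346 -0.   ] yax [ 0.346  0.938 -0.001] F [0.2 0.  0.1] open 85.4 g 0.0
notebook1 [411. 327.] 0.96 [ 214. -273.   20.]
notebook1 [466. 265.] 0.9 [ 353. -405.   20.]
notebook1 [418. 214.] 0.78 [ 473. -293.   20.]
notebook1 [265. 198.] 0.73 [514.  61.  20.]
notebook1 [430. 158.] 0.7 [ 605. -326.   20.]
notebook1 [348. 217.] 0.65 [ 467. -131.   20.]
ledge [266. 196.] 0.9 [510.  52.  70.]
rack [142. 192.] 0.65 [519. 321. 100.]
ledge_grip [267. 198.] 0.64 [506.  50.  76.]
ledge_claw_left [267. 199.] 0.94 [505.  51.  58.]
ledge_claw_right [266. 200.] 0.98 [502.  55.  58.]
ledge_claw_right [486. 195.] 0.67 [ 513. -444.   58.]
ledge_claw_right [431. 157.] 0.46 [ 599. -318.   58.]
slot_left [143. 191.] 0.61 [512. 297. 154.]
slot_right [149. 190.] 0.56 [514. 284. 154.]
slot_right [267. 196.] 0.38 [499.  39. 154.]
pencil_cup [489. 194.] 0.74 [ 508. -435.  100.]
[348. 216.] 0.87 [ 467. -134.] [102, 46] [-1.58  3.13] [66 52 46]
[362. 167.] 0.74 [ 590. -172.] [48, 102] [-1.06 -2.65] [244 132  43]
[465. 269.] 0.69 [ 350. -407.] [99, 50] [-0.17 -1.73] [129  79  45]
[428. 158.] 0.68 [ 604. -322.] [105, 47] [-1.28 -2.88] [61 48 40]
[411. 328.] 0.64 [ 211. -276.] [102, 47] [-1.55 -3.11] [219  54  44]
[420. 214.] 0.62 [ 479. -298.] [102, 46] [-1.5  -3.08] [59 47 42]
ledge ((264.4389343261719, 196.07919311523438), (27.890853881835938, 128.05528259277344), 0.7638985514640808)
rack ((146.84716796875, 186.9849090576172), (112.54585266113281, 51.212486267089844), 87.51044464111328)
```

```bash
python3 - <<'E'
import cv2
im=cv2.imread("pics/top0.png")
a=cv2.resize(im[110:270,100:300],(800,640))[:600]
cv2.imwrite("pics/crop1.png",a)
b=cv2.resize(im[130:240,320:480],(800,550)); cv2.imwrite("pics/crop2.png",b)
E
```

```text
(no output)
```

View pics/crop1.png

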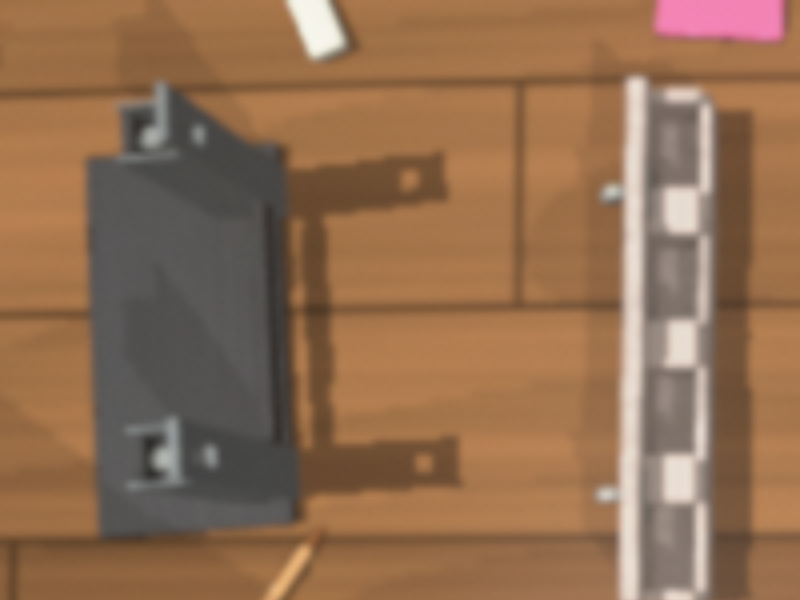

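View pics/crop2.png

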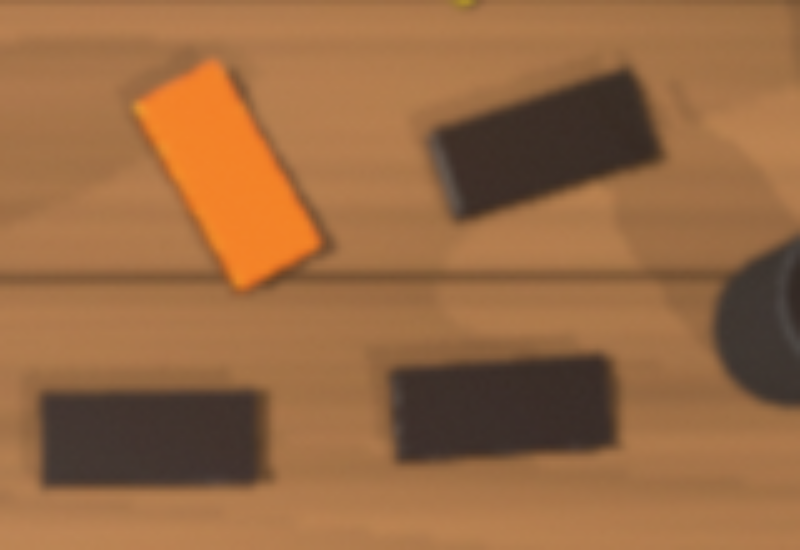

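Crop 1 shows the rack's slots at full px (150,143) and (152,224), with its fronts facing the ledge, and the ledge claws pointing left. Crop 2 shows exactly three black notebooks; the fourth item in it is orange, so I leave that one. Next I'll look with the wrist camera from between the ledge and the rack.

```bash
python3 -m crank '[[[0,0,-25,-0.117,1],[0,0,-25,-0.117,1],[0,0,-25,-0.117,1],[-23,-38,0,0,1],[-23,-38,0,0,1],[-23,-38,0,0,1],[-23,-38,0,0,1],[-23,-38,0,0,1],[-23,-38,0,0,1],[-23,-38,0,0,1],[-23,-38,0,0,1],[-23,-38,0,0,1],[-23,-38,0,0,1],[-23,-38,0,0,1],[-23,-38,0,0,1],[0,0,0,0,1],[0,0,0,0,1]]]'; python3 - <<'E'
from h import *
st(); shot("wrist","w1.png")
E
```

```text
time_s: 2.45
tool_pos: [0.5089, 0.1755, 0.3313]
ee_rot: [0.003, 1.0, 0.0, 0.0]
force: [0.1, 0.6, -0.4]
opening: 0.0854
gripper_force: 0.0
t 2.45 tcp [508.9 175.5 331.3] xax [-1.     0.005 -0.   ] yax [0.005 1.    0.   ] F [ 0.1  0.6 -0.4] open 85.4 g 0.0
```

View pics/w1.png

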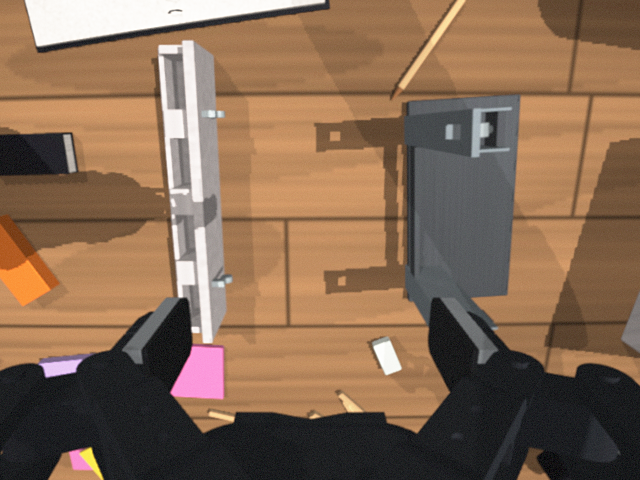

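The wrist picture shows the ledge's board top from (188,42) to (208,340) with its claws on the right. The near upright is at (478,130), and the far one is hidden by a finger. I'll shift +x 60 mm to see both.

```bash
python3 -m crank '[[[-30,0,0,0,1],[-30,0,0,0,1],[0,0,0,0,1],[0,0,0,0,1]]]' >/dev/null; python3 - <<'E'
from h import *
import pickle
st(); c,im=shot("wrist")
pickle.dump((c,im),open("w2.pkl","wb"))
cv2.imwrite("pics/w2.png",cv2.resize(im[0:300,140:540],(800,600),interpolation=cv2.INTER_CUBIC)[:,:,::-1])
E
```

```text
t 2.9 tcp [568.  177.8 330.8] xax [-1.     0.001  0.001] yax [0.001 1.    0.   ] F [-0.9 -0.6  0.4] open 85.6 g 0.0
```

View pics/w2.png

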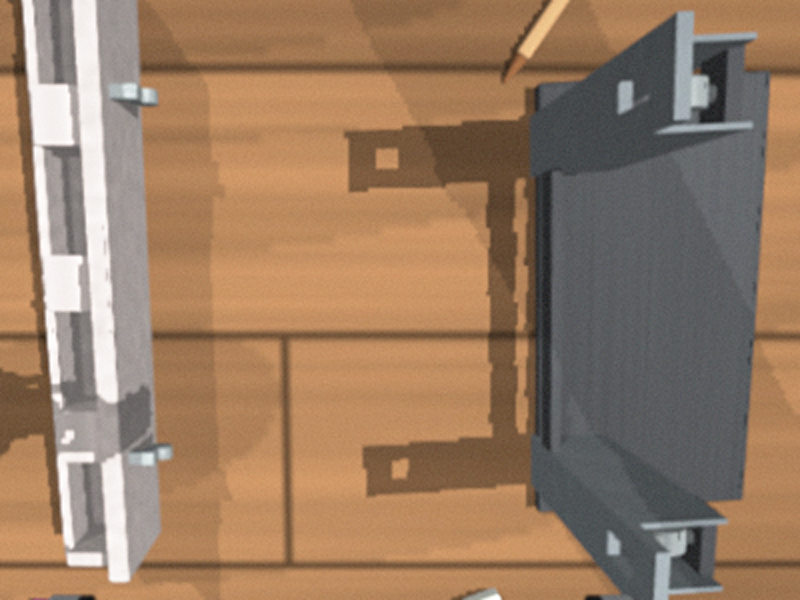

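Zoomed crop: slots at (625,97) and (614,543), upright top-front corners at (676,14), (674,122) and (656,553), and the ledge's far board corners at (108,582) and (130,579). Now I'll fit the poses.

```bash
cat > fit.py <<'E'
from h import *
from scipy.optimize import least_squares
def T(p,q):  # p: x,y,yaw of body x axis ; q body pts (m)
    q=np.array(q,float); c,s=np.cos(p[2]),np.sin(p[2])
    return np.c_[p[0]+c*q[:,0]-s*q[:,1],p[1]+s*q[:,0]+c*q[:,1],q[:,2]]
def fit(obs,p0):  # obs: list of (cam, body pts mm, px)
    f=lambda p:np.concatenate([(proj(c,T(p,np.array(B)/1000))-np.array(x)).ravel() for c,B,x in obs])
    r=least_squares(f,p0); print(np.round([r.x[0]*1000,r.x[1]*1000],1),"yaw",round(r.x[2],4),"res",np.round(r.fun.reshape(-1,2),1).tolist()); return r.x
E
python3 - <<'E'
from fit import *
import pickle
c2,im=pickle.load(open("w2.pkl","rb"))
p=robot.camera_params("wrist")
Tm=np.eye(4); Tm[:3,:3]=R.from_quat([.003,1,0,0]).as_matrix(); Tm[:3,3]=[.5089,.1755,.3313]
c1=(p["camera_matrix"],p["dist_coeffs"],np.linalg.inv(Tm@p["hand_eye"]))
ct=cam("top")
z=lambda L:[(140+a/2-.25,b/2-.25) for a,b in L]
rackB=[(0,85,154),(0,-85,154),(0,100,190),(0,70,190),(0,-70,190)]
rk=fit([(c2,rackB,z([(625,97),(614,543),(676,14),(674,122),(656,553)]))],[.51,.28,1.57])
fit([(ct,[(0,85,154),(0,-85,154)],[(152.5,223.8),(150,143.2)])],[.51,.28,1.57])
led=fit([(c2,[(-10,-146,76),(0,-146,76)],z([(108,582),(130,579)])),(c1,[(-10,146,76),(0,146,76),(-10,-146,76),(0,-146,76)],[(183,42),(193,42),(203,340),(213,340)])],[.51,.05,1.57])
fit([(ct,[(-10,-146,76),(0,-146,76)],[(100+627/4,110+78/4),(100+647/4,110+78/4)])],[.51,.05,1.57])
np.savez("poses.npz",rk=rk,led=led)
E
```

```text
[530.  283.3] yaw 1.6318 res [[2.7, -3.3], [1.8, 6.5], [-1.0, -0.9], [-1.6, -0.8], [-1.3, 0.3]]
[528.4 280.7] yaw 1.6248 res [[0.0, 0.3], [-0.0, -0.4]]
[513.2  75.1] yaw 1.5554 res [[1.1, -0.1], [-0.0, 1.6], [-0.8, -2.4], [0.8, -2.4], [-0.4, 2.7], [-0.9, 2.8]]
[805.2  60.3] yaw -1.5835 res [[0.3, 0.0], [-0.3, -0.0]]
```

```bash
python3 -m crank '[[[10,-27,30,0.015,1],[15,-27,30,0,1],[15,-27,30,0,1],[15,-27,30,0,1],[0,0,30,0,1],[0,0,20,0,1],[0,0,0,0,1],[0,0,0,0,1]]]' >/dev/null; python3 - <<'E'
from fit import *
st(); c,im=shot("wrist","w3.png")
L=np.load("poses.npz")["led"]; delta([.513,.070,.082],1.5554)
print(np.round(proj(c,T(L,np.array([(0,146,76),(0,-146,76),(-10,146,76),(0,85,58),(0,13,54)])/1000))))
E
```

```text
t 3.75 tcp [511.8  69.9 162. ] xax [-1.     0.017  0.   ] yax [0.017 1.    0.   ] F [-0.2 -0.1 -0.2] open 85.4 g 0.0
tool shift mm [-0.6  0.1 80.5] turn -0.001
[[319. -48.]
 [317. 475.]
 [297. -48.]
 [318.  96.]
 [317. 227.]]
```

View pics/w3.png

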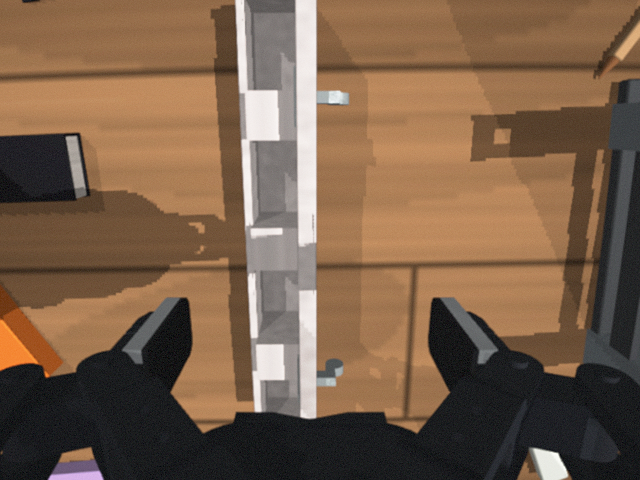

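The claw is at (330,97) against a predicted (318,96), and the block edge and back face (column 316) agree too. So I descend and pinch.

```bash
python3 -m crank '[[[0,0,25,0,1],[0,0,25,0,1],[0,0,20,0,1],[0,0,10,0,1],[0,0,0,0,1],[0,0,0,0,0],[0,0,0,0,0],[0,0,0,0,0],[0,0,0,0,0],[0,0,0,0,0],[0,0,0,0,0],[0,0,0,0,0]]]' 80; 
```

```text
time_s: 5.0
tool_pos: [0.5122, 0.0687, 0.0818]
ee_rot: [0.009, 1.0, -0.0, 0.0]
force: [-2.4, -1.6, 7.0]
opening: 0.0081
gripper_force: 78.8
```

```bash
python3 -m crank '[[[0,0,-10,0,0],[0,0,-20,0,0],[0,0,-20,0,0],[0,0,-20,0,0],[0,0,-20,0,0],[0,0,-10,0,0],[0,0,-3,-0.035,0],[-3,20,0,-0.035,0],[-3,25,0,0,0],[-3,25,0,0,0],[-3,25,0,0,0],[-3,25,0,0,0],[-3,20,0,0,0],[0,15,0,0,0],[0,0,0,0,0],[0,0,0,0,0],[0,0,0,0,0]]]'; python3 - <<'E'
from h import *
import pickle
st(); c,im=shot("wrist","w4.png")
pickle.dump((c,im),open("w4.pkl","wb"))
E
```

```text
time_s: 6.7
tool_pos: [0.5226, 0.2234, 0.184]
ee_rot: [-0.026, 1.0, -0.001, -0.0]
force: [0.6, -0.5, -3.2]
opening: 0.0083
gripper_force: 78.6
t 6.7 tcp [522.6 223.4 184. ] xax [-0.999 -0.051  0.001] yax [-0.051  0.999 -0.001] F [ 0.6 -0.5 -3.2] open 8.3 g 78.6
```

View pics/w4.png

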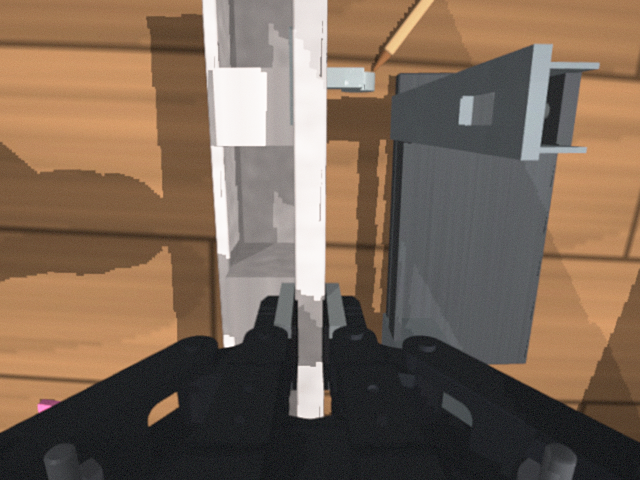

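```bash
python3 - <<'E'
import cv2
im=cv2.imread("pics/w4.png"); cv2.imwrite("pics/c4.png",cv2.resize(im[30:180,320:560],(800,500),interpolation=cv2.INTER_CUBIC))
E
```

```text
(no output)
```

View pics/c4.png

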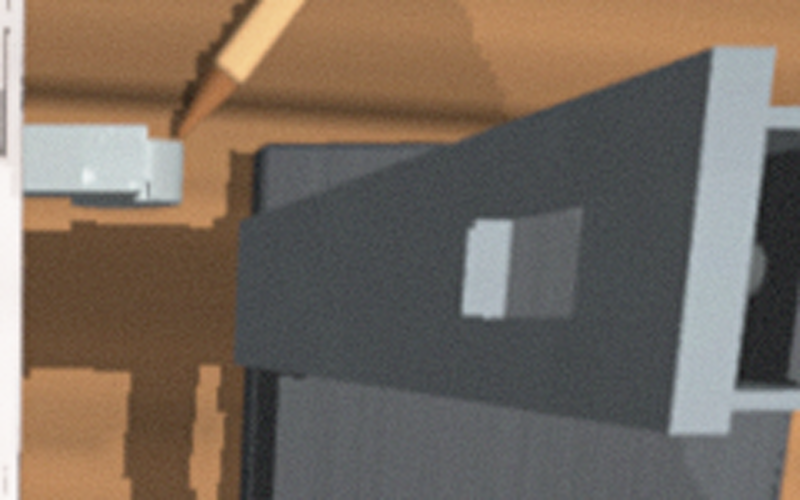

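```bash
cat > go.py <<'E'
from fit import *
import pickle
c2,_=pickle.load(open("w2.pkl","rb")); c4,_=pickle.load(open("w4.pkl","rb"))
z=lambda L:[(140+a/2-.25,b/2-.25) for a,b in L]; y=lambda L:[(320+a/3.3333-.3,30+b/3.3333-.3) for a,b in L]
B4=[(0,90.5,139),(0,79.5,139),(0,90.5,169),(0,79.5,169),(0,100,190),(0,70,190)]; P4=y([(469,228),(462,316),(583,208),(573,319),(713,48),(670,434)])
B2=[(0,100,190),(0,70,190),(0,-70,190)];P2=z([(676,14),(674,122),(656,553)])
fit([(c4,B4,P4)],[.53,.28,1.6])
rk=fit([(c4,B4,P4),(c2,B2,P2)],[.53,.28,1.6])
s=robot.read_state();e=R.from_quat(s["ee_rot"]).as_matrix();yw=np.arctan2(e[1,1],e[0,1]);print("tool yaw",yw)
lz=102.2
ld=fit([(c4,[(12.5,88,62+lz),(12.5,82,62+lz)],y([(147,125),(140,192)]))],[.52,.22,1.6])
for lz in (102.2,):
    q=np.array([(12.5,85,62+lz)])/1000; obs=np.mean(y([(147,125),(140,192)]),0)
    r=least_squares(lambda p:(proj(c4,T([*p,yw],q))[0]-obs),[.52,.22]); print("ledge",r.x*1000,"expected",(s["tool_pos"]+5e-3*e[:,1])*1000)
np.savez("poses.npz",rk=rk)
E
python3 go.py
```

```text
[530.1 284.6] yaw 1.6368 res [[0.0, -1.6], [0.0, 1.2], [0.1, -2.2], [-0.2, 0.3], [0.0, 0.8], [0.1, 1.1]]
[530.2 284.3] yaw 1.6326 res [[0.0, -1.5], [-0.1, 1.2], [0.1, -2.1], [-0.4, 0.4], [0.2, 0.9], [-0.2, 1.2], [0.5, -0.7], [-0.1, -0.5], [0.2, 0.4]]
tool yaw 1.6215786992798848
[522.5 222.2] yaw 1.5421 res [[-0.0, 0.3], [0.0, -0.3]]
ledge [523.44697921 229.00208579] expected [522.47665039 228.39142188 184.2096568 ]
```

```bash
python3 -m crank '[[[-5,10,-1,-0.011,0],[-5,10,0,0,0],[0,10,0,0,0],[0,0,0,0,0],[0,0,0,0,0],[0,4,0,0,0],[0,4,0,0,0],[0,4,0,0,0],[0,0,0,0,0]]]'; python3 -m crank '[[[0,3,0,0,0],[0,3,0,0,0],[0,0,0,0,0],[0,0,0,0,0]]]';python3 -c "
from h import *
st()"
```

```text
time_s: 7.65
tool_pos: [0.5299, 0.2681, 0.1853]
ee_rot: [-0.032, 0.999, 0.0, -0.0]
force: [0.7, 1.6, -3.6]
opening: 0.0082
gripper_force: 78.6
time_s: 8.05
tool_pos: [0.5297, 0.2732, 0.1853]
ee_rot: [-0.032, 0.999, -0.0, -0.0]
force: [0.4, 0.8, -3.7]
opening: 0.008
gripper_force: 78.6
t 8.05 tcp [529.7 273.2 185.3] xax [-0.998 -0.063  0.   ] yax [-0.063  0.998 -0.   ] F [ 0.4  0.8 -3.7] open 8.0 g 78.6
```

Both claws have passed through the slots without contact. I'll keep going to flush.

```bash
python3 -m crank '[[[0,2,0,0,0],[0,2,0,0,0],[0,1,0,0,0],[0,0,0,0,0],[0,0,0,0,0]]]'; python3 -m crank '[[[0,1,0,0,0],[0,1,0,0,0],[0,0,0,0,0],[0,0,0,0,0]]]'
```

```text
time_s: 8.55
tool_pos: [0.5294, 0.2781, 0.1853]
ee_rot: [-0.032, 1.0, -0.0, -0.0]
force: [0.6, -0.1, -3.6]
opening: 0.0081
gripper_force: 78.6
time_s: 8.95
tool_pos: [0.5294, 0.2783, 0.1853]
ee_rot: [-0.031, 1.0, -0.001, -0.0]
force: [-0.1, -6.5, -0.4]
opening: 0.0082
gripper_force: 79.1
```

```bash
python3 -m crank '[[[0,-1.5,0,0,0],[0,0,2,0,0],[0,0,2,0,0],[0,0,2,0,0],[0,0,2,0,0],[0,0,0,0,0],[0,0,0,0,0]]]'; python3 -m crank '[[[0,0,2,0,0],[0,0,2,0,0],[0,0,0,0,0],[0,0,0,0,0]]]';  python3 -m crank '[[[0,0,1,0,0],[0,0,1,0,0],[0,0,1,0,0],[0,0,0,0,0],[0,0,0,0,0]]]'
```

```text
time_s: 9.65
tool_pos: [0.5302, 0.2774, 0.1776]
ee_rot: [-0.031, 1.0, -0.001, 0.001]
force: [1.2, -7.5, 3.4]
opening: 0.0082
gripper_force: 79.4
time_s: 10.05
tool_pos: [0.5302, 0.277, 0.1732]
ee_rot: [-0.031, 1.0, -0.001, 0.0]
force: [1.8, -9.0, -1.3]
opening: 0.0078
gripper_force: 79.0
time_s: 10.55
tool_pos: [0.5298, 0.2772, 0.1699]
ee_rot: [-0.031, 1.0, -0.001, -0.0]
force: [2.4, -7.5, -2.9]
opening: 0.0079
gripper_force: 78.8
```

```bash
python3 -m crank '[[[0,0,1,0,0],[0,0,1,0,0],[0,0,0,0,0],[0,0,0,0,0]]]';  python3 -m crank '[[[0,0,1,0,0],[0,0,1,0,0],[0,0,0,0,0],[0,0,0,0,0]]]'; python3 -m crank '[[[0,0,1,0,0],[0,0,1,0,0],[0,0,0,0,0],[0,0,0,0,0]]]'
```

```text
time_s: 10.95
tool_pos: [0.5295, 0.2778, 0.1677]
ee_rot: [-0.031, 1.0, -0.001, -0.0]
force: [1.0, -5.4, -3.6]
opening: 0.008
gripper_force: 78.6
time_s: 11.35
tool_pos: [0.5294, 0.2782, 0.1667]
ee_rot: [-0.031, 1.0, -0.0, 0.0]
force: [-1.7, -6.2, 5.2]
opening: 0.0082
gripper_force: 79.9
time_s: 11.75
tool_pos: [0.5295, 0.2782, 0.1665]
ee_rot: [-0.031, 1.0, 0.0, 0.001]
force: [-7.3, -8.8, 22.6]
opening: 0.0085
gripper_force: 82.4
```

```bash
python3 -m crank '[[[0,0,0.7,0,0],[0,0,0,0,0]]]'; python3 -m crank '[[[0,0,-4,0,0],[0,0,0,0,0],[0,0,0,0,0]]]'; python3 -m crank '[[[0,0,-1,0,0],[0,0,0,0,0],[0,0,0,0,0]]]'
```

```text
time_s: 11.95
tool_pos: [0.5295, 0.2782, 0.1664]
ee_rot: [-0.031, 1.0, 0.0, 0.001]
force: [-8.6, -9.7, 29.2]
opening: 0.0082
gripper_force: 83.4
time_s: 12.25
tool_pos: [0.5292, 0.278, 0.1673]
ee_rot: [-0.031, 1.0, -0.001, -0.0]
force: [0.4, -5.2, -2.6]
opening: 0.0081
gripper_force: 79.3
time_s: 12.55
tool_pos: [0.5291, 0.2779, 0.1678]
ee_rot: [-0.031, 1.0, -0.001, -0.001]
force: [1.3, -5.9, -6.7]
opening: 0.0083
gripper_force: 78.7
```

```bash
python3 -m crank '[[[0,0,2,0,0],[0,0,1.5,0,0],[0,0,0,0,0],[0,0,0,0,0]]]'; python3 -m crank '[[[0,0,0,0,1],[0,0,0,0,1],[0,0,0,0,1],[0,0,0,0,1],[0,0,-20,0,1],[0,0,-30,0,1],[0,0,-30,0,1],[0,-15,-30,0,1],[0,-30,-30,0,1],[0,-40,0,0,1],[0,-40,0,0,1],[0,-40,0,0,1],[0,-40,0,0,1],[0,0,0,0,1],[0,0,0,0,1]]]'; python3 - <<'E'
from fit import *
st()
rk=np.load("poses.npz")["rk"]
for n in("scene","top"):
    c,im=shot(n)
    b=np.array([(0,-146,161),(-10,-146,161),(0,146,161),(-10,146,161),(-43,-146,129),(-43,146,129),(-43,-146,85),(-43,146,85)])/1000
    p=proj(c,T(rk,b)); print(n,np.round(p,1).tolist()); 
    im=im.copy()
    for q in p: cv2.circle(im,tuple(np.int32(np.round(q))),1,(255,0,0),-1)
    lo=np.int32(p.min(0))-25; hi=np.int32(p.max(0))+25
    w=im[max(lo[1],0):hi[1],max(lo[0],0):hi[0]]; k=min(400/w.shape[1],600/w.shape[0]); w=cv2.resize(w,None,fx=k,fy=k,interpolation=cv2.INTER_CUBIC)
    pad=np.zeros((600,400,3),np.uint8); pad[:w.shape[0],:w.shape[1]]=w[:600,:400]
    A=pad if n=="scene" else np.hstack([A,pad])
cv2.imwrite("pics/chk.png",A[:,:,::-1])
E
```

```text
time_s: 12.95
tool_pos: [0.5292, 0.2782, 0.1666]
ee_rot: [-0.031, 1.0, -0.0, 0.0]
force: [-4.9, -8.3, 14.9]
opening: 0.0083
gripper_force: 81.8
time_s: 14.45
tool_pos: [0.5425, 0.0735, 0.3052]
ee_rot: [-0.031, 1.0, 0.0, 0.0]
force: [-0.5, 0.9, -0.4]
opening: 0.0856
gripper_force: 0.0
t 14.45 tcp [542.5  73.5 305.2] xax [-0.998 -0.061 -0.   ] yax [-0.061  0.998  0.   ] F [-0.5  0.9 -0.4] open 85.6 g 0.0
scene [[471.9, 350.1], [467.2, 349.6], [468.6, 233.8], [464.4, 233.4], [448.7, 353.4], [448.0, 239.0], [444.8, 360.3], [444.5, 248.2]]
top [[146.0, 112.7], [150.7, 112.3], [151.4, 252.9], [156.1, 252.6], [171.0, 115.6], [176.9, 251.8], [177.3, 121.6], [183.2, 252.2]]
```

View pics/chk.png

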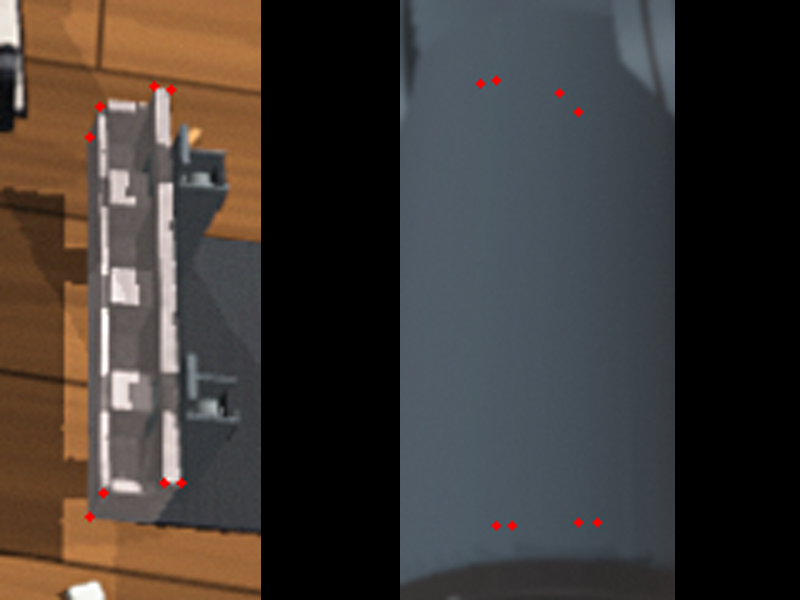

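The red model points for the fully-home pose fall on the white ledge's corners, so it is hung level and flush. On to the notebooks, which I'll measure again.

```bash
cat > nb.py <<'E'
from h import *
def books(show=True):
    c,im=shot("top"); out=[]
    for r in robot.silhouettes("top","notebook1"):
        m=r["region"]; col=np.median(im[m],0)
        b=cv2.minAreaRect(np.argwhere(m)[:,::-1].astype(np.float32)); P=back(c,cv2.boxPoints(b),.018)[:,:2]
        e=[P[1]-P[0],P[2]-P[1]]; l=max(e,key=np.linalg.norm); l=l if l[1]>0 else -l; u=l/np.linalg.norm(l); ctr=P.mean(0)
        if col.max()<90: out.append((ctr,u)); print("book px",np.round(r["xy"]),"ctr",np.round(ctr*1000),"dims",np.round([np.linalg.norm(x)*1000 for x in e]),"u",np.round(u,3),"yaw y-tool",round(np.arctan2(u[1],u[0])-np.pi/2,3),col)
    return out
E
python3 - <<'E'
from nb import *
print(np.round(robot.read_state()["joint_pos"],2))
for c,u in books():
    g=c+u*.040; print("grip",np.round(g*1000)); delta([*g,.2],np.arctan2(u[1],u[0])-np.pi/2)
E
```

```text
[-0.31  0.35  0.12  1.71 -0.05  1.09  1.46]
book px [441. 159.] ctr [ 601. -350.] dims [106.  47.] u [-0.301  0.954] yaw y-tool 0.306 [55. 44. 38.]
book px [348. 216.] ctr [ 465. -134.] dims [97. 46.] u [0.007 1.   ] yaw y-tool -0.007 [63. 52. 47.]
book px [419. 215.] ctr [ 479. -299.] dims [103.  47.] u [-0.072  0.997] yaw y-tool 0.072 [46.5 36.  30. ]
grip [ 589. -312.]
tool shift mm [ -21.5 -389.9  104.8] turn 1.331
grip [465. -94.]
tool shift mm [  87.9 -164.   104.9] turn -1.499
grip [ 476. -259.]
tool shift mm [  87.8 -329.4  104.8] turn 1.564
```

```bash
python3 -m crank '[[[0,0,10,0.137,1],[0,0,10,0.137,1],[0,0,10,0.137,1],[0,0,10,0.137,1],[0,0,10,0.137,1],[0,0,10,0.137,1],[0,0,10,0.137,1],[0,0,10,0.137,1],[0,0,10,0.137,1],[0,0,10,0.137,1],[0,0,0,0.137,1],[0,0,0,0.137,1],[-34,-15,0,0,1],[-34,-15,0,0,1],[-34,-15,0,0,1],[-34,-15,0,0,1],[-32,-15,0,0,1],[0,0,0,0,1],[0,0,0,0,1]]]' 20 >/dev/null; python3 - <<'E'
from nb import *
st(); print(np.round(robot.read_state()["joint_pos"],2)); shot("wrist","w5.png")
delta([.465,-.094,.028],-.007)
c=cam("wrist");print(np.round(proj(c,[(.465,-.084,.02),(.443,-.084,.02),(.487,-.084,.02),(.465,-.184,.02)])))
E
```

```text
t 16.55 tcp [465.9 -92.7 205.2] xax [0.01 1.   0.  ] yax [ 1.   -0.01  0.  ] F [ 0.1  0.7 -0.3] open 85.2 g 0.0
[-0.29  0.39  0.54  2.03 -0.28  0.79  0.4 ]
tool shift mm [ -2.1  -1.3 177.1] turn -0.002
[[310. 207.]
 [281. 207.]
 [338. 207.]
 [311. 324.]]
```

View pics/w5.png

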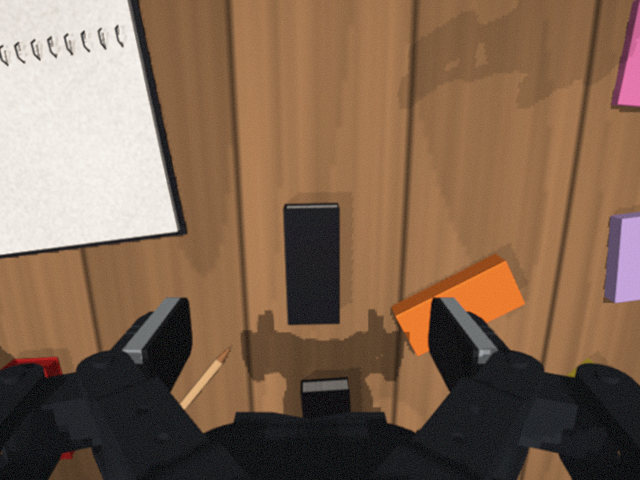

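It's a black notebook at columns 285–339, rows 205–324, which matches the prediction. The orange one is clear to the right. I'll descend and pinch lightly near the end so it can swing down.

```bash
python3 -m crank '[[[-2,-1,40,0,1],[0,0,40,0,1],[0,0,40,0,1],[0,0,40,0,1],[0,0,17,0,1],[0,0,0,0,1],[0,0,0,0,0.3],[0,0,0,0,0.3],[0,0,0,0,0.3],[0,0,0,0,0.3],[0,0,0,0,0.3],[0,0,0,0,0.3]]]' 20;  python3 -m crank '[[[0,0,-10,0,0.3],[0,0,-20,0,0.3],[0,0,-30,0,0.3],[0,0,-40,0,0.3],[0,0,-40,0,0.3],[0,0,0,0,0.3],[0,0,0,0,0.3],[0,0,0,0,0.3],[0,0,0,0,0.3]]]' 20; python3 - <<'E'
from nb import *
st()
c,im=shot("scene")
for q in ("notebook1",):
  for r in robot.silhouettes("scene",q):
    m=r["region"]; b=cv2.minAreaRect(np.argwhere(m)[:,::-1].astype(np.float32)); print(np.round(r["xy"]),round(r["p"],2),np.round(b[1]),round(b[2]),np.median(im[m],0))
s=robot.read_state()["tool_pos"]
u=proj(c,[s])[0]; print(u)
x,y=np.int32(u); cv2.imwrite("pics/s1.png",cv2.resize(im[y-60:y+90,x-100:x+100],(800,600))[:,:,::-1])
E
```

```text
time_s: 17.8
tool_pos: [0.4656, -0.0948, 0.0294]
ee_rot: [0.71, 0.704, 0.001, 0.001]
force: [0.1, 2.1, 6.7]
opening: 0.0438
gripper_force: 19.6
time_s: 18.7
tool_pos: [0.4639, -0.0949, 0.1673]
ee_rot: [0.711, 0.704, -0.001, -0.001]
force: [0.0, -0.4, -0.5]
opening: 0.044
gripper_force: 20.9
t 18.7 tcp [463.9 -94.9 167.3] xax [0.01 1.   0.  ] yax [ 1.    -0.01  -0.002] F [ 0.  -0.4 -0.5] open 44.0 g 20.9
[285. 240.] 0.95 [29. 20.] 9 [18. 18. 20.]
[205. 213.] 0.93 [18. 38.] 29 [70. 40. 23.]
[261. 183.] 0.85 [36. 16.] 3 [128.  14.  12.]
[269. 310.] 0.66 [41. 20.] 73 [244. 119.   0.]
[194. 304.] 0.65 [22. 44.] 83 [29. 28. 32.]
[456. 300.] 0.59 [127.  26.] 90 [99. 91. 90.]
[309.32211397 237.38024114]
```

View pics/s1.png

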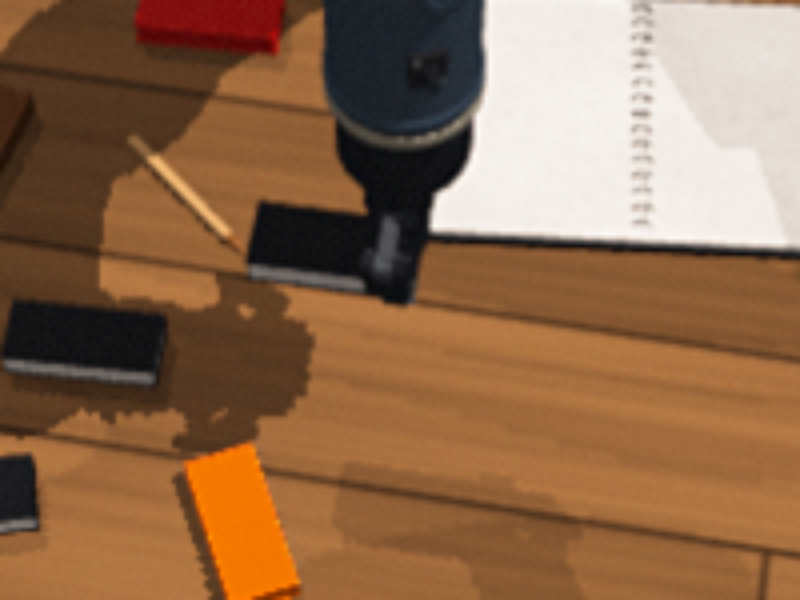

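The notebook is held rigidly level, so 20 N is too much for it to pivot. I'll lower it to just above the desk and test whether a wider opening command softens the grip.

```bash
python3 -m crank '[[[0,0,40,0,0.3],[0,0,40,0,0.3],[0,0,40,0,0.3],[0,0,8,0,0.3],[0,0,0,0,0.3],[0,0,0,0,0.49],[0,0,0,0,0.49]]]' 20; for g in 0; do python3 -m crank '[[[0,0,0,0,0.505],[0,0,0,0,0.505]]]'; python3 -m crank '[[[0,0,0,0,0.511],[0,0,0,0,0.511]]]';python3 -m crank '[[[0,0,0,0,0.514],[0,0,0,0,0.514]]]'; done | grep -E "opening|gripper|force"
```

```text
time_s: 19.5
tool_pos: [0.4656, -0.0953, 0.0416]
ee_rot: [0.711, 0.704, 0.001, 0.001]
force: [0.7, 0.4, 0.2]
opening: 0.0438
gripper_force: 21.0
force: [0.4, -0.3, 0.4]
opening: 0.0438
gripper_force: 21.0
force: [0.7, 0.0, -0.9]
opening: 0.0436
gripper_force: 18.4
force: [0.1, 0.3, 0.1]
opening: 0.0437
gripper_force: 12.0
```

The grip force follows the opening command, so I can loosen it finely. I'll lift slowly with a loose grip and let the far end pivot.

```bash
for i in 1; do python3 -m crank '[[[0,0,0,0,0.516],[0,0,0,0,0.516],[0,0,0,0,0.516]]]'; python3 -m crank '[[[0,0,0,0,0.5175],[0,0,0,0,0.5175],[0,0,0,0,0.5175]]]';python3 -m crank '[[[0,0,-5,0,0.5175],[0,0,-5,0,0.5175],[0,0,-5,0,0.5175],[0,0,-5,0,0.5175],[0,0,0,0,0.5175]]]'; done | grep -E "opening|gripper|force|tool_pos"
python3 - <<'E'
from nb import *
c,im=shot("scene")
for r in robot.silhouettes("scene","notebook1"):
    m=r["region"]; ys,xs=np.nonzero(m)
    if abs(r["xy"][0]-285)<30 and abs(r["xy"][1]-255)<30: print(np.round(r["xy"]),xs.min(),xs.max(),ys.min(),ys.max(),cv2.minAreaRect(np.argwhere(m)[:,::-1].astype(np.float32)))
s=robot.read_state()["tool_pos"]; g=s-[0,0,.02]
# predicted far-end pixel for tilt angle
for a in (0,15,25,30): 
    d=.09*np.array([0,-np.cos(np.radians(a)),-np.sin(np.radians(a))]); print(a,np.round(proj(c,[g,g+d])).tolist())
E
```

```text
tool_pos: [0.4646, -0.0952, 0.0401]
force: [0.3, -0.0, -0.6]
opening: 0.0442
gripper_force: 8.2
tool_pos: [0.4646, -0.0951, 0.0401]
force: [0.3, 0.1, -0.6]
opening: 0.0444
gripper_force: 5.7
tool_pos: [0.465, -0.0952, 0.0609]
force: [0.5, 0.5, 0.2]
opening: 0.0441
gripper_force: 0.0
[287. 265.] 275 313 255 278 ((294.79730224609375, 266.2162170410156), (39.12696075439453, 18.577085494995117), 9.462322235107422)
0 [[309.0, 264.0], [274.0, 258.0]]
15 [[309.0, 264.0], [276.0, 263.0]]
25 [[309.0, 264.0], [278.0, 266.0]]
30 [[309.0, 264.0], [280.0, 268.0]]
```

```bash
python3 -m crank '[[[0,0,-40,0,1],[0,0,-40,0,1],[0,0,-40,0,1],[0,0,0,0,1],[0,0,0,0,1]]]' 20 | head -2; cat >> nb.py <<'E'
def wbooks(z=.02):
    c,im=shot("wrist"); m=(im.max(2)<75).astype(np.uint8); m[330:]=0
    for lab in [r for r in robot.silhouettes("wrist","notebook1")]:
        g=lab["region"]; 
        if np.median(im[g],0).max()>90: continue
        ys,xs=np.nonzero(g); print("px",np.round(lab["xy"]),"rows",ys.min(),ys.max(),"cols",xs.min(),xs.max(),round(lab["p"],2))
        b=cv2.minAreaRect(np.argwhere(g)[:,::-1].astype(np.float32)); P=back(c,cv2.boxPoints(b),z)[:,:2]
        e=[P[1]-P[0],P[2]-P[1]]; l=max(e,key=np.linalg.norm); l=l if l[1]>0 else -l; u=l/np.linalg.norm(l); ctr=P.mean(0)
        print("  ctr",np.round(ctr*1000,1),"dims",np.round([np.linalg.norm(x)*1000 for x in e]),"-y end",np.round((ctr-u*.05)*1000,1),"+y end",np.round((ctr+u*.05)*1000,1),"yaw",round(np.arctan2(u[1],u[0])-np.pi/2,3))
E
python3 - <<'E'
from nb import *
st(); wbooks(); books()
E
```

```text
time_s: 21.8
tool_pos: [0.4649, -0.0948, 0.1805]
t 21.8 tcp [464.9 -94.8 180.5] xax [0.009 1.    0.   ] yax [ 1.    -0.009  0.002] F [0.1 0.4 0.2] open 85.4 g 0.0
px [325. 405.] rows 393 417 cols 300 352 0.95
  ctr [ 475.3 -247.3] dims [43. 23.] -y end [ 425.7 -253.5] +y end [ 525. -241.] yaw -1.446
px [310. 268.] rows 203 334 cols 278 339 0.56
  ctr [ 462.7 -130.7] dims [103.  43.] -y end [ 461.2 -180.7] +y end [464.3 -80.7] yaw -0.031
px [ 60. 466.] rows 454 478 cols 50 67 0.53
  ctr [ 239.6 -313.2] dims [32.  6.] -y end [ 209.4 -353. ] +y end [ 269.8 -273.3] yaw -0.649
book px [419. 211.] ctr [ 480. -299.] dims [104.  45.] u [-0.034  0.999] yaw y-tool 0.034 [52. 41. 36.]
book px [440. 158.] ctr [ 601. -349.] dims [106.  48.] u [-0.301  0.954] yaw y-tool 0.306 [65. 52. 45.]
book px [366. 222.] ctr [ 451. -175.] dims [25. 13.] u [-0.826  0.563] yaw y-tool 0.973 [63. 57. 54.]
```

```bash
python3 -m crank '[[[-31,-1,0,0.022,1],[-31,-2,0,0,1],[-30,-1,30,0,1],[0,0,40,0,1],[0,0,40,0,1],[0,0,35,0,1],[0,0,4,0,1],[0,0,0,0,1],[0,0,0,0,0.505],[0,0,0,0,0.505],[0,0,0,0,0.505],[0,0,0,0,0.505],[0,0,0,0,0.505]]]' 20;  python3 -m crank '[[[0,0,-10,0,0.505],[0,0,-15,0,0.505],[0,0,-15,0,0.505],[0,0,0,0,0.511],[0,0,0,0,0.511],[0,0,0,0,0.511]]]'; python3 - <<'E'
from nb import *
st(); wbooks(.06)
E
```

```text
time_s: 23.3
tool_pos: [0.4592, -0.1871, 0.0324]
ee_rot: [0.718, 0.696, 0.001, 0.001]
force: [-0.7, 0.4, 9.1]
opening: 0.0434
gripper_force: 13.8
time_s: 23.9
tool_pos: [0.4582, -0.1867, 0.0709]
ee_rot: [0.718, 0.696, -0.0, -0.0]
force: [0.5, 0.1, -0.7]
opening: 0.044
gripper_force: 7.6
t 23.9 tcp [ 458.2 -186.7   70.9] xax [0.032 0.999 0.   ] yax [ 0.999 -0.032 -0.   ] F [ 0.5  0.1 -0.7] open 44.0 g 7.6
px [315. 150.] rows 2 310 cols 246 389 0.72
  ctr [ 460.7 -132.4] dims [97. 41.] -y end [ 456.4 -182.2] +y end [464.9 -82.5] yaw -0.085
px [344. 398.] rows 376 417 cols 308 384 0.64
  ctr [ 469.5 -217.1] dims [28. 16.] -y end [ 419.6 -220.8] +y end [ 519.3 -213.5] yaw -1.499
```

```bash
cat > t.py <<'E'
from nb import *
s=robot.read_state(); print(round(s["tool_pos"][2]*1000),"open",round(s["opening"]*1000,1),"g",round(s["gripper_force"],1),"Fz",round(s["force"][2],1))
c,im=shot("wrist")
for lab in robot.silhouettes("wrist","notebook1"):
    g=lab["region"]
    if np.median(im[g],0).max()<90 and abs(lab["xy"][0]-315)<40 and lab["xy"][1]<360:
        ys,xs=np.nonzero(g); t=ys.min(); print("rows",t,ys.max(),"width at top",np.ptp(xs[ys==t+6]),"mid",np.ptp(xs[ys==(t+ys.max())//2]))
E
for i in 1; do python3 -m crank '[[[0,0,0,0,0.513],[0,0,0,0,0.513],[0,0,0,0,0.513]]]' >/dev/null; python3 t.py; python3 -m crank '[[[0,0,0,0,0.515],[0,0,0,0,0.515],[0,0,0,0,0.515]]]' >/dev/null; python3 t.py; done
```

```text
71 open 44.0 g 3.9 Fz -1.2
rows 47 305 width at top 110 mid 117
71 open 44.0 g 1.0 Fz -0.5
```

```bash
python3 -m crank '[[[0,0,0,0,0.514],[0,0,0,0,0.512],[0,0,0,0,0.512]]]' >/dev/null; python3 t.py; python3 - <<'E'
from nb import *
c,im=shot("wrist")
g=im.max(2)
for r in range(0,320,20): print(r,"".join("#" if v<60 else "." for v in g[r,180:460:6]))
for n in("wrist",):
    for r in robot.silhouettes(n,"notebook1"): print(np.round(r["xy"]),round(r["p"],2),r["region"].sum(),np.median(im[r["region"]],0))
E
```

```text
71 open 43.8 g 4.3 Fz -1.3
rows 48 306 width at top 110 mid 117
0 ...............................................
20 ...............................................
40 ...............................................
60 ...............##.#.######..####...............
80 ..............####...##....#.#.#...............
100 .................#...........#.#...............
120 ...............................................
140 ...............................................
160 ...............................................
180 ...............................................
200 ...............................................
220 ...............................................
240 ...............................................
260 ...............................................
280 ...............................................
300 .......#...#....................##..##.........
[346. 398.] 0.71 2622 [59.5 54.  48. ]
[565. 249.] 0.69 17533 [255. 176.  69.]
[312. 181.] 0.6 30015 [73. 72. 76.]
```

```bash
cat >> t.py <<'E'
p=s["tool_pos"]; 
def ang(p,c):
    o=[]
    for a in range(0,95,5):
        r=np.radians(a); q=p+np.array([0,.097*np.cos(r)+.007*np.sin(r),-.018-.097*np.sin(r)+.007*np.cos(r)]); o.append((a,int(proj(c,[q])[0][1])))
    return o
print(ang(p,c))
E
python3 t.py
python3 -m crank '[[[0,0,-5,0,0.513],[0,0,-5,0,0.513],[0,0,-5,0,0.513],[0,0,-5,0,0.513],[0,0,0,0,0.513],[0,0,0,0,0.513]]]' >/dev/null; python3 t.py
```

```text
71 open 43.7 g 4.3 Fz -0.1
rows 47 307 width at top 111 mid 118
[(0, 24), (5, 30), (10, 38), (15, 46), (20, 56), (25, 67), (30, 78), (35, 90), (40, 102), (45, 114), (50, 126), (55, 139), (60, 152), (65, 165), (70, 178), (75, 191), (80, 204), (85, 217), (90, 231)]
91 open 44.0 g 4.0 Fz 0.6
rows 88 313 width at top 95 mid 110
[(0, 24), (5, 30), (10, 38), (15, 46), (20, 56), (25, 67), (30, 78), (35, 90), (40, 102), (45, 114), (50, 126), (55, 139), (60, 152), (65, 165), (70, 178), (75, 191), (80, 204), (85, 217), (90, 231)]
```

It pivots with the far end resting on the desk, now at about 35°. I'll keep lifting.

```bash
python3 -m crank '[[[0,0,-5,0,0.513],[0,0,-5,0,0.513],[0,0,-5,0,0.513],[0,0,0,0,0.513],[0,0,0,0,0.513]]]' >/dev/null; python3 t.py|head -2;python3 -m crank '[[[0,0,-5,0,0.513],[0,0,-5,0,0.513],[0,0,-5,0,0.513],[0,0,-5,0,0.513],[0,0,0,0,0.513],[0,0,0,0,0.513]]]' >/dev/null; python3 t.py|head -2; python3 -m crank '[[[0,0,-5,0,0.513],[0,0,-5,0,0.513],[0,0,-5,0,0.513],[0,0,-5,0,0.513],[0,0,0,0,0.513],[0,0,0,0,0.513]]]' >/dev/null; python3 t.py|head -2
```

```text
106 open 44.0 g 3.9 Fz -1.9
rows 101 316 width at top 92 mid 108
126 open 43.7 g 3.9 Fz -0.6
rows 102 316 width at top 92 mid 108
146 open 43.9 g 3.9 Fz -1.1
rows 102 317 width at top 92 mid 109
```

It stays at 40° once it's in the air. I'll carry it to the bay with the low end leading, and press that end against the ledge's back board, which the uprights support, to bring it vertical.

```bash
python3 -m crank '[[[0,0,0,0,0.505],[0,0,-25,-0.047,0.505],[0,0,-30,-0.047,0.505],[0,0,-35,0,0.505],[30,5.7,0,0,0.505],[33,5.7,0,0,0.505],[33,5.7,0,0,0.505],[33,5.7,0,0,0.505],[33,5.7,0,0,0.505],[33,5.7,0,0,0.505],[33,5.7,0,0,0.505],[33,5.7,0,0,0.505],[33,5.7,0,0,0.505],[33,5.7,0,0,0.505],[32,6,0,0,0.505],[0,0,0,0,0.505],[0,0,0,0,0.505]]]' 20; python3 t.py | head -2; python3 - <<'E'
from h import *
delta([.499,.175,.232],.0618); st()
c,im=shot("scene"); u=proj(c,[robot.read_state()["tool_pos"]])[0]; x,y=np.int32(u); cv2.imwrite("pics/s2.png",cv2.resize(im[y-60:y+90,x-100:x+100],(800,600))[:,:,::-1])
E
```

```text
time_s: 29.8
tool_pos: [0.4987, 0.1757, 0.2357]
ee_rot: [0.684, 0.729, -0.001, 0.0]
force: [0.6, 0.4, -1.6]
opening: 0.0434
gripper_force: 13.8
236 open 43.4 g 13.8 Fz -1.6
rows 102 316 width at top 91 mid 108
tool shift mm [0.9 0.2 4. ] turn -0.001
t 29.9 tcp [498.8 174.1 236. ] xax [-0.061  0.998 -0.001] yax [ 0.998  0.061 -0.   ] F [-0.7  0.1  0.8] open 43.5 g 13.8
```

View pics/s2.png

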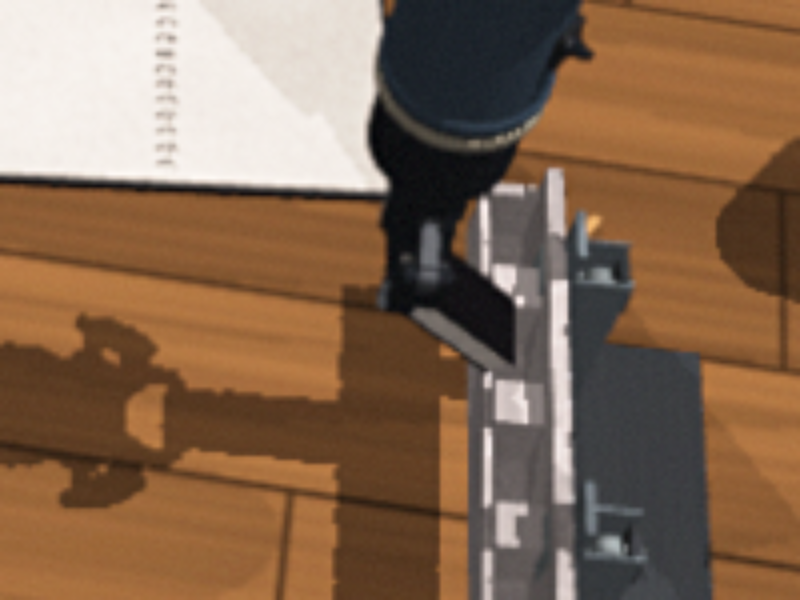

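The held notebook is tilted about 40°, with its low end at crop (515,340), over the second bay. I'll lower 10 mm and push toward the board.

```bash
python3 -m crank '[[[0,0,5,0,0.509],[0,0,5,0,0.511],[8,0,0,0,0.511],[8,0,0,0,0.511],[8,0,0,0,0.511],[0,0,0,0,0.511]]]'; python3 t.py | head -2;  python3 -m crank '[[[6,0,0,0,0.511],[6,0,0,0,0.511],[6,0,0,0,0.511],[0,0,0,0,0.511]]]'; python3 t.py
```

```text
time_s: 30.55
tool_pos: [0.4973, 0.2011, 0.226]
ee_rot: [0.684, 0.73, 0.0, -0.0]
force: [0.7, -0.3, -0.7]
opening: 0.0442
gripper_force: 7.7
226 open 44.2 g 7.7 Fz -0.7
rows 122 320 width at top 87 mid 105
time_s: 31.05
tool_pos: [0.4963, 0.2184, 0.226]
ee_rot: [0.684, 0.729, 0.0, -0.0]
force: [0.2, -0.1, -0.6]
opening: 0.0434
gripper_force: 8.1
226 open 43.4 g 8.1 Fz -0.6
rows 161 328 width at top 82 mid 107
[(0, 26), (5, 31), (10, 39), (15, 47), (20, 57), (25, 67), (30, 79), (35, 90), (40, 102), (45, 114), (50, 127), (55, 140), (60, 152), (65, 165), (70, 178), (75, 191), (80, 204), (85, 218), (90, 231)]
```

```bash
python3 -m crank '[[[6,0,0,0,0.511],[6,0,0,0,0.511],[6,0,0,0,0.511],[0,0,0,0,0.511]]]'; python3 t.py|head -2;  python3 -m crank '[[[6,0,0,0,0.511],[6,0,0,0,0.511],[5,0,0,0,0.511],[0,0,0,0,0.511]]]'; python3 t.py|head -2
```

```text
time_s: 31.55
tool_pos: [0.4951, 0.2364, 0.226]
ee_rot: [0.684, 0.729, 0.0, -0.0]
force: [0.5, -0.6, -0.6]
opening: 0.0434
gripper_force: 8.4
226 open 43.4 g 8.4 Fz -0.6
rows 199 334 width at top 83 mid 109
time_s: 32.05
tool_pos: [0.4941, 0.2532, 0.226]
ee_rot: [0.684, 0.729, 0.0, -0.0]
force: [0.3, 0.0, 0.1]
opening: 0.0437
gripper_force: 8.4
226 open 43.7 g 8.4 Fz 0.1
rows 233 338 width at top 87 mid 115
```

It's vertical and over the bay, so I lower it in.

```bash
python3 -m crank '[[[0,0,0,0,0.509],[0,0,4,0,0.509],[0,0,4,0,0.509],[0,0,4,0,0.509],[0,0,3,0,0.509],[0,0,0,0,0.509]]]'; python3 -m crank '[[[0,0,2,0,0.509],[0,0,2,0,0.509],[0,0,0,0,0.509],[0,0,0,0,0.509]]]'; python3 t.py|head -2
```

```text
time_s: 32.75
tool_pos: [0.494, 0.252, 0.2105]
ee_rot: [0.685, 0.729, -0.0, -0.0]
force: [-0.9, -0.4, -0.8]
opening: 0.0437
gripper_force: 9.1
time_s: 33.15
tool_pos: [0.4948, 0.2523, 0.2078]
ee_rot: [0.685, 0.729, 0.001, 0.0]
force: [-0.7, 0.1, 5.3]
opening: 0.0434
gripper_force: 9.8
208 open 43.4 g 9.8 Fz 5.3
rows 246 338 width at top 96 mid 119
```

```bash
python3 -m crank '[[[0,0,-2,0,0.515],[0,0,0,0,0.56],[0,0,0,0,0.65],[0,0,0,0,0.75],[0,0,-15,0,0.75],[0,0,-25,0,0.8],[0,0,-35,0,1],[-30,0,-10,0,1],[-30,0,0,0,1],[-35,0,0,0,1],[-35,0,0,0,1],[-40,0,0,0,1],[-40,0,0,0,1],[-40,0,0,0,1],[-40,0,0,0,1],[-40,0,0,0,1],[0,0,0,0,1]]]' 20; cat > v.py <<'E'
from nb import *
from fit import *
rk=np.load("poses.npz")["rk"]; c,im=shot("scene")
for yb in (114,38,-38,-114):
    for nm,pts in (("top",[(-34,yb-22,191),(-14,yb-22,191),(-14,yb+22,191),(-34,yb+22,191)]),("side",[(-34,yb-22,135),(-34,yb-22,191),(-34,yb+22,191),(-34,yb+22,135)])):
        m=np.zeros(im.shape[:2],np.uint8); cv2.fillConvexPoly(m,np.int32(np.round(proj(c,T(rk,np.array(pts)/1000)))),1); v=im[m>0].max(1)
        print(yb,nm,"dark frac",round((v<70).mean(),2),end="; ")
    print()
E
python3 v.py; python3 -c "
from nb import *
st(); books()"
```

```text
time_s: 34.95
tool_pos: [0.514, -0.0836, 0.2946]
ee_rot: [0.688, 0.726, -0.001, 0.001]
force: [1.4, -0.6, 0.8]
opening: 0.0852
gripper_force: 0.0
114 top dark frac 0.0; 114 side dark frac 0.0; 
38 top dark frac 0.07; 38 side dark frac 0.75; 
-38 top dark frac 0.0; -38 side dark frac 0.0; 
-114 top dark frac 0.07; -114 side dark frac 0.0; 
t 35.0 tcp [514.3 -80.3 294.3] xax [-0.056  0.998 -0.001] yax [0.998 0.056 0.   ] F [0.6 0.3 0.7] open 85.2 g 0.0
book px [161. 199.] ctr [513. 306.] dims [56. 59.] u [1.    0.015] yaw y-tool -1.555 [81. 74. 69.]
book px [420. 212.] ctr [ 479. -298.] dims [101.  49.] u [0.004 1.   ] yaw y-tool -0.004 [56. 43. 36.]
book px [441. 157.] ctr [ 601. -351.] dims [105.  45.] u [-0.317  0.948] yaw y-tool 0.323 [58. 46. 39.]
```

The first notebook stands in its bay; its dark front shows where predicted. The second one's far end is close to the cup, so I'll pick it up at its middle, move it to the free spot, and regrip it there.

```bash
python3 -m crank '[[[-35,-9,20,0.026,1],[-35,-9,20,0,1],[-35,-9,20,0,1],[-35,-9,20,0,1],[-35,-9,15,0,1],[0,0,0,0,1],[0,0,0,0,1]]]' 20 >/dev/null; python3 - <<'E'
from nb import *
st(); wbooks(); delta([.479,-.298,.031],0.03)
E
```

```text
t 35.8 tcp [ 477.1 -253.1  198.6] xax [-0.036  0.999  0.001] yax [ 0.999  0.036 -0.001] F [ 0.8  0.3 -0.1] open 85.3 g 0.0
px [311. 270.] rows 210 334 cols 280 340 0.96
  ctr [ 478.6 -298.3] dims [ 45. 104.] -y end [ 483.1 -348.1] +y end [ 474.2 -248.5] yaw 0.09
px [442. 293.] rows 274 394 cols 414 477 0.82
  ctr [ 599.4 -348.5] dims [ 46. 109.] -y end [ 616.2 -395.6] +y end [ 582.7 -301.4] yaw 0.341
px [197. 389.] rows 361 420 cols 172 220 0.65
  ctr [ 381.7 -409.5] dims [58. 39.] -y end [ 371.7 -458.5] +y end [ 391.8 -360.6] yaw -0.203
tool shift mm [-46.1  -0.8 168.1] turn 0.009
```

```bash
python3 -m crank '[[[-30,1,30,-0.025,1],[0,0,40,0,1],[0,0,40,0,1],[0,0,40,0,1],[0,0,16,0,1],[0,0,0,0,1],[0,0,0,0,0.4],[0,0,0,0,0.4],[0,0,0,0,0.4],[0,0,0,0,0.4],[0,0,0,0,0.4]]]' 30;  python3 -m crank '[[[0,0,-15,0,0.4],[0,0,-25,0.03,0.4],[20,0,0,0.03,0.4],[40,0,0,0,0.4],[40,0,0,0,0.4],[40,0,0,0,0.4],[15,0,0,0,0.4],[0,0,20,0,0.4],[0,0,12,0,0.4],[0,0,6,0,0.4],[0,0,0,0,0.4],[0,0,0,0,0.6],[0,0,0,0,1],[0,0,0,0,1],[0,0,-40,0,1],[30,0,-40,0,1],[30,0,-40,0,1],[0,0,-30,0,1],[0,0,0,0,1],[0,0,0,0,1]]]'; python3 - <<'E'
from nb import *
st(); wbooks()
E
```

```text
time_s: 37.0
tool_pos: [0.48, -0.2839, 0.0347]
ee_rot: [0.685, 0.728, 0.001, 0.001]
force: [-0.3, 1.3, 7.9]
opening: 0.0435
gripper_force: 29.9
time_s: 39.0
tool_pos: [0.4784, -0.0687, 0.1855]
ee_rot: [0.707, 0.708, 0.001, 0.0]
force: [-0.7, 0.3, -0.5]
opening: 0.0853
gripper_force: 0.0
t 39.0 tcp [478.4 -68.7 185.5] xax [-0.002  1.     0.   ] yax [1.    0.002 0.002] F [-0.7  0.3 -0.5] open 85.3 g 0.0
px [309. 315.] rows 250 375 cols 280 337 0.76
  ctr [ 476.6 -142.9] dims [ 42. 107.] -y end [ 477.6 -192.9] +y end [475.6 -92.9] yaw 0.02
```

```bash
python3 -m crank '[[[-44,0,0,-0.01,1],[-44,0,0,0,1],[-43,-1,30,0,1],[0,0,40,0,1],[0,0,40,0,1],[0,0,38,0,1],[0,0,4,0,1],[0,0,0,0,1],[0,0,0,0,0.505],[0,0,0,0,0.505],[0,0,0,0,0.505],[0,0,0,0,0.505],[0,0,0,0,0.505]]]' 20;  python3 -m crank '[[[0,0,-10,0,0.505],[0,0,-15,0,0.505],[0,0,-15,0,0.505],[0,0,0,0,0.511],[0,0,0,0,0.512],[0,0,0,0,0.512]]]'; python3 t.py
```

```text
time_s: 40.4
tool_pos: [0.4789, -0.198, 0.0358]
ee_rot: [0.703, 0.711, 0.001, 0.001]
force: [-1.0, 0.4, 9.4]
opening: 0.0436
gripper_force: 13.4
time_s: 41.0
tool_pos: [0.4782, -0.1978, 0.0743]
ee_rot: [0.703, 0.711, -0.0, 0.0]
force: [0.1, 0.1, 0.1]
opening: 0.0437
gripper_force: 5.3
74 open 43.7 g 5.3 Fz 0.1
[(0, 25), (5, 30), (10, 38), (15, 46), (20, 56), (25, 67), (30, 78), (35, 90), (40, 102), (45, 114), (50, 126), (55, 139), (60, 152), (65, 165), (70, 178), (75, 191), (80, 204), (85, 217), (90, 231)]
```

```bash
python3 t.py|head -2; python3 - <<'E'
from nb import *
wbooks(.055)
c,im=shot("wrist"); g=im.max(2)
for r in range(0,320,20): print(r,"".join("#" if v<100 else "." for v in g[r,180:460:6]))
E
```

```text
74 open 43.4 g 5.3 Fz -0.3
rows 61 312 width at top 108 mid 114
px [309. 188.] rows 60 312 cols 250 369 0.88
  ctr [ 475.8 -153.1] dims [38. 88.] -y end [ 478.7 -203. ] +y end [ 472.9 -103.2] yaw 0.058
0 ...............................................
20 ...............................................
40 ...............................................
60 ...............................................
80 .............##################................
100 .............##################................
120 .............##################................
140 .............##################................
160 .............##################................
180 .............###################...............
200 .............###################...............
220 .............###################...............
240 ............####################...............
260 ............####################...........#...
280 ............####################...............
300 ......##...#.#####################..##.........
```

```bash
python3 -m crank '[[[0,0,-5,0,0.512],[0,0,-5,0,0.512],[0,0,-5,0,0.512],[0,0,-5,0,0.512],[0,0,0,0,0.512],[0,0,0,0,0.512]]]' >/dev/null; python3 t.py|head -2; python3 -m crank '[[[0,0,-5,0,0.512],[0,0,-5,0,0.512],[0,0,-5,0,0.512],[0,0,0,0,0.512],[0,0,0,0,0.512],[0,0,0,0,0.512]]]' >/dev/null; python3 t.py|head -2
```

```text
95 open 43.9 g 5.2 Fz -0.2
rows 100 320 width at top 93 mid 107
109 open 43.2 g 5.2 Fz 0.3
rows 141 330 width at top 85 mid 104
```

It's already at about 55°. Carrying it to the bay at x≈645.

```bash
python3 -m crank '[[[0,0,0,0,0.509],[0,0,-30,-0.025,0.508],[0,0,-40,-0.025,0.508],[0,0,-40,0,0.508],[0,0,-33,0,0.508],[31,20,0,0,0.508],[31,20,0,0,0.508],[31,20,0,0,0.508],[31,20,0,0,0.508],[31,20,0,0,0.508],[31,20,0,0,0.508],[31,20,0,0,0.508],[31,16,0,0,0.508],[31,16,0,0,0.508],[31,13,0,0,0.508],[30,0,0,0,0.508],[30,0,0,0,0.508],[0,0,0,0,0.508],[0,0,0,0,0.508]]]' 20; python3 t.py | head -2; python3 - <<'E'
from h import *
st(); delta([.6507,.1835,.242],.0618)
E
```

```text
time_s: 44.65
tool_pos: [0.6399, 0.1833, 0.2519]
ee_rot: [0.685, 0.729, -0.001, -0.0]
force: [0.1, -1.9, -0.4]
opening: 0.0436
gripper_force: 9.1
252 open 43.6 g 9.1 Fz -0.4
[(0, 25), (5, 31), (10, 38), (15, 47), (20, 57), (25, 67), (30, 78), (35, 90), (40, 102), (45, 114), (50, 127), (55, 139), (60, 152), (65, 165), (70, 178), (75, 191), (80, 204), (85, 217), (90, 231)]
t 44.75 tcp [640.3 181.3 252.5] xax [-0.06   0.998 -0.001] yax [ 0.998  0.06  -0.   ] F [ 1.   0.1 -0.6] open 43.7 g 9.1
tool shift mm [ 1.6 10.5 10.5] turn -0.002
```

```bash
python3 -m crank '[[[0,10.5,5,0,0.511],[2,0,5,0,0.511],[0,0,0,0,0.511],[0,0,0,0,0.511]]]' >/dev/null; python3 t.py | head -2; python3 -m crank '[[[8,0,0,0,0.511],[8,0,0,0,0.511],[8,0,0,0,0.511],[8,0,0,0,0.511],[6,0,0,0,0.511],[0,0,0,0,0.511]]]'; python3 t.py|head -2
```

```text
242 open 43.5 g 6.8 Fz -0.6
rows 146 331 width at top 83 mid 104
time_s: 45.85
tool_pos: [0.6481, 0.2248, 0.2423]
ee_rot: [0.685, 0.729, 0.0, -0.0]
force: [0.4, 0.4, -1.1]
opening: 0.0439
gripper_force: 6.8
242 open 43.9 g 6.8 Fz -1.1
rows 155 333 width at top 82 mid 104
```

```bash
python3 -m crank '[[[6,0,0,0,0.511],[6,0,0,0,0.511],[6,0,0,0,0.511],[0,0,0,0,0.511]]]'; python3 t.py|head -2;  python3 -m crank '[[[6,0,0,0,0.511],[6,0,0,0,0.511],[6,0,0,0,0.511],[3,0,0,0,0.511],[0,0,0,0,0.511]]]'; python3 t.py|head -2
```

```text
time_s: 46.35
tool_pos: [0.647, 0.2428, 0.2423]
ee_rot: [0.685, 0.729, 0.0, -0.0]
force: [0.1, 0.1, -1.2]
opening: 0.0434
gripper_force: 6.9
242 open 43.4 g 6.9 Fz -1.2
rows 192 338 width at top 80 mid 105
time_s: 46.95
tool_pos: [0.6458, 0.2631, 0.2423]
ee_rot: [0.685, 0.729, -0.0, -0.0]
force: [0.3, -0.3, -1.2]
opening: 0.0441
gripper_force: 6.9
242 open 44.1 g 6.9 Fz -1.2
rows 231 344 width at top 84 mid 110
```

```bash
python3 -m crank '[[[0,0,0,0,0.509],[0,0,5,0,0.509],[0,0,5,0,0.509],[0,0,5,0,0.509],[0,0,5,0,0.509],[0,0,4,0,0.509],[0,0,0,0,0.509]]]'; python3 -m crank '[[[0,0,3,0,0.509],[0,0,3,0,0.509],[0,0,2,0,0.509],[0,0,0,0,0.509],[0,0,0,0,0.509]]]'; python3 t.py|head -2
```

```text
time_s: 47.75
tool_pos: [0.6457, 0.2622, 0.2176]
ee_rot: [0.685, 0.728, -0.001, -0.0]
force: [0.1, 0.2, -1.3]
opening: 0.0439
gripper_force: 7.9
time_s: 48.25
tool_pos: [0.646, 0.2622, 0.2105]
ee_rot: [0.685, 0.728, -0.0, 0.0]
force: [0.6, -0.0, -1.8]
opening: 0.0435
gripper_force: 7.9
211 open 43.5 g 7.9 Fz -1.8
rows 246 344 width at top 93 mid 115
```

```bash
python3 -m crank '[[[0,0,1,0,0.509],[0,0,1,0,0.509],[0,0,0,0,0.509]]]'|grep -E "tool|force"; python3 -m crank '[[[0,0,1,0,0.509],[0,0,1,0,0.509],[0,0,0,0,0.509]]]'|grep -E "tool|force"; python3 -m crank '[[[0,0,-2,0,0.515],[0,0,0,0,0.56],[0,0,0,0,0.65],[0,0,0,0,0.75],[0,0,-15,0,0.75],[0,0,-25,0,0.8],[0,0,-35,0,1],[-30,0,-10,0,1],[-30,0,0,0,1],[-35,-15,0,0,1],[-35,-15,0,0,1],[-40,-15,0,0,1],[-40,-15,0,0,1],[-40,-15,0,0,1],[-40,-10,0,0,1],[-40,0,0,0,1],[0,0,0,0,1]]]' 20; python3 v.py; python3 -c "
from nb import *
st(); books()"
```

```text
tool_pos: [0.6462, 0.2622, 0.2094]
force: [-1.0, -0.3, 5.0]
gripper_force: 8.3
tool_pos: [0.647, 0.2623, 0.2088]
force: [-2.2, 0.6, 12.6]
gripper_force: 9.3
time_s: 50.65
tool_pos: [0.5804, -0.0796, 0.2956]
ee_rot: [0.688, 0.725, -0.0, 0.002]
force: [0.2, 0.7, 0.8]
opening: 0.0853
gripper_force: 0.0
114 top dark frac 0.0; 114 side dark frac 0.0; 
38 top dark frac 0.09; 38 side dark frac 0.82; 
-38 top dark frac 0.0; -38 side dark frac 0.0; 
-114 top dark frac 0.05; -114 side dark frac 0.78; 
t 50.7 tcp [580.9 -76.2 295. ] xax [-0.055  0.998 -0.001] yax [0.998 0.055 0.002] F [0.2 1.1 0.3] open 85.6 g 0.0
book px [442. 160.] ctr [ 601. -350.] dims [107.  47.] u [-0.301  0.954] yaw y-tool 0.306 [48. 36. 27.]
book px [134. 180.] ctr [559. 372.] dims [ 69. 244.] u [0.998 0.058] yaw y-tool -1.513 [82. 81. 79.]
book px [158. 129.] ctr [688. 319.] dims [53. 72.] u [0.99  0.138] yaw y-tool -1.433 [67. 60. 56.]
```

Two stand. The third is the last black one, at top px (442,160); I'll hover over it and measure.

```bash
python3 -m crank '[[[-43,1,20,0,1],[-43,1,20,0,1],[-43,1,20,0,1],[-43,0,20,0,1],[-42,0,15,0,1],[0,0,0,-0.13,1],[0,0,0,-0.13,1],[0,0,0,0,1],[0,0,0,0,1]]]' 20 >/dev/null; python3 - <<'E'
from nb import *
st(); wbooks(); delta([.596,-.336,.034],0.32)
E
```

```text
t 51.7 tcp [ 598.  -284.5  198.6] xax [-0.314  0.95   0.001] yax [0.95  0.314 0.001] F [ 0.3 -0.5  0.1] open 85.3 g 0.0
px [290. 289.] rows 233 354 cols 260 316 0.88
  ctr [ 600.6 -350.4] dims [ 43. 105.] -y end [ 616.5 -397.8] +y end [ 584.7 -302.9] yaw 0.323
px [ 20. 279.] rows 245 317 cols 0 48 0.62
  ctr [ 386.2 -410.3] dims [58. 42.] -y end [ 375.3 -459.1] +y end [ 397.1 -361.5] yaw -0.22
tool shift mm [-48.1 -17.9 164.7] turn -0.0
```

```bash
python3 -m crank '[[[-24,-9,10,0,1],[-24,-9,30,0,1],[0,0,40,0,1],[0,0,40,0,1],[0,0,40,0,1],[0,0,4,0,1],[0,0,0,0,1],[0,0,0,0,0.4],[0,0,0,0,0.4],[0,0,0,0,0.4],[0,0,0,0,0.4],[0,0,0,0,0.4]]]' 30;  python3 -m crank '[[[0,0,-25,0,0.4],[0,0,-30,0,0.4],[0,0,0,0.107,0.4],[0,0,0,0.107,0.4],[0,0,0,0.106,0.4],[41,-21,0,0,0.4],[41,-21,0,0,0.4],[41,-21,0,0,0.4],[41,-21,0,0,0.4],[41,-21,0,0,0.4],[0,0,20,0,0.4],[0,0,20,0,0.4],[0,0,12,0,0.4],[0,0,1,0,0.4],[0,0,0,0,0.4],[0,0,0,0,0.6],[0,0,0,0,1],[0,0,0,0,1]]]'; python3 -m crank '[[[0,0,-40,0,1],[30,0,-40,0,1],[30,0,-40,0,1],[0,0,-30,0,1],[0,0,0,0,1],[0,0,0,0,1]]]' >/dev/null; python3 - <<'E'
from nb import *
st(); wbooks()
E
```

```text
time_s: 53.0
tool_pos: [0.5963, -0.3375, 0.0366]
ee_rot: [0.585, 0.811, 0.0, 0.001]
force: [0.1, 1.0, 7.9]
opening: 0.0431
gripper_force: 29.8
time_s: 54.8
tool_pos: [0.4904, -0.1324, 0.0368]
ee_rot: [0.707, 0.707, 0.0, 0.0]
force: [-0.0, 0.1, 0.3]
opening: 0.0781
gripper_force: 0.0
t 55.4 tcp [490.3 -71.9 186.9] xax [-0.002  1.     0.   ] yax [1.    0.002 0.002] F [-0.3  0.1 -0.1] open 85.7 g 0.0
px [310. 308.] rows 250 373 cols 280 337 0.89
  ctr [ 488.5 -145.9] dims [ 43. 106.] -y end [ 489.5 -195.8] +y end [487.5 -95.9] yaw 0.02
```

```bash
python3 -m crank '[[[-44,0,0,-0.01,1],[-44,0,0,0,1],[-42,-1,30,0,1],[0,0,40,0,1],[0,0,40,0,1],[0,0,40,0,1],[0,0,4,0,1],[0,0,0,0,1],[0,0,0,0,0.505],[0,0,0,0,0.505],[0,0,0,0,0.505],[0,0,0,0,0.505],[0,0,0,0,0.505]]]' 20;  python3 -m crank '[[[0,0,-10,0,0.505],[0,0,-15,0,0.505],[0,0,-15,0,0.505],[0,0,0,0,0.511],[0,0,0,0,0.512],[0,0,0,0,0.512]]]'; python3 t.py|head -2; python3 t.py|head -2
```

```text
time_s: 56.8
tool_pos: [0.4909, -0.2009, 0.0348]
ee_rot: [0.703, 0.711, 0.001, 0.001]
force: [-0.8, 0.6, 8.1]
opening: 0.0434
gripper_force: 14.1
time_s: 57.4
tool_pos: [0.4901, -0.2007, 0.0732]
ee_rot: [0.703, 0.711, 0.0, 0.0]
force: [1.0, 0.0, 0.6]
opening: 0.0438
gripper_force: 5.8
73 open 43.8 g 5.8 Fz 0.6
rows 61 313 width at top 108 mid 116
73 open 43.8 g 5.8 Fz 0.4
rows 61 312 width at top 108 mid 116
```

```bash
python3 -m crank '[[[0,0,-5,0,0.512],[0,0,-5,0,0.512],[0,0,-5,0,0.512],[0,0,-5,0,0.512],[0,0,0,0,0.512],[0,0,0,0,0.512]]]' >/dev/null; python3 t.py|head -2; python3 -m crank '[[[0,0,-5,0,0.512],[0,0,-5,0,0.512],[0,0,-5,0,0.512],[0,0,0,0,0.512],[0,0,0,0,0.512],[0,0,0,0,0.512]]]' >/dev/null; python3 t.py|head -2
```

```text
94 open 43.7 g 5.8 Fz 0.5
rows 99 322 width at top 95 mid 108
108 open 43.9 g 5.6 Fz -1.2
rows 122 326 width at top 89 mid 106
```

```bash
python3 -m crank '[[[0,0,0,0,0.509],[0,0,-30,-0.025,0.508],[0,0,-40,-0.025,0.508],[0,0,-40,0,0.508],[0,0,-33,0,0.508],[31,2,0,0,0.508],[31,2,0,0,0.508],[31,2,0,0,0.508],[31,2,0,0,0.508],[31,0,0,0,0.508],[31,0,0,0,0.508],[31,-8,0,0,0.508],[31,-8,0,0,0.508],[31,-9,0,0,0.508],[31,-9,0,0,0.508],[31,-9,0,0,0.508],[31,-9,0,0,0.508],[0,0,0,0,0.508],[0,0,0,0,0.508]]]' 20; python3 t.py | head -2; python3 - <<'E'
from h import *
st(); delta([.4231,.1695,.237],.0618)
E
```

```text
time_s: 60.9
tool_pos: [0.4232, 0.1682, 0.2513]
ee_rot: [0.685, 0.729, -0.0, 0.0]
force: [1.2, -0.7, -1.3]
opening: 0.0434
gripper_force: 9.7
251 open 43.4 g 9.7 Fz -1.3
rows 129 329 width at top 86 mid 104
t 61.0 tcp [423.7 166.9 251.5] xax [-0.06   0.998 -0.   ] yax [0.998 0.06  0.   ] F [ 1.1 -0.5 -1.3] open 44.1 g 9.7
tool shift mm [ 2.6 -0.5 14.5] turn -0.002
```

```bash
python3 -m crank '[[[2,-0.5,7,0,0.511],[0,0,6,0,0.511],[0,0,0,0,0.511],[8,0,0,0,0.511],[8,0,0,0,0.511],[8,0,0,0,0.511],[8,0,0,0,0.511],[6,0,0,0,0.511],[0,0,0,0,0.511]]]'; python3 t.py | head -2; python3 -m crank '[[[6,0,0,0,0.511],[6,0,0,0,0.511],[6,0,0,0,0.511],[0,0,0,0,0.511],[0,0,0,0,0.511]]]'; python3 t.py|head -2; python3 -c "
from h import *
delta([.4179,.2493,.237],.0618)"
```

```text
time_s: 61.9
tool_pos: [0.4204, 0.2088, 0.2383]
ee_rot: [0.685, 0.729, -0.0, -0.0]
force: [-0.1, -0.5, -1.1]
opening: 0.044
gripper_force: 7.5
238 open 44.0 g 7.5 Fz -1.1
rows 152 332 width at top 83 mid 105
time_s: 62.5
tool_pos: [0.4194, 0.2258, 0.2384]
ee_rot: [0.685, 0.728, -0.0, 0.0]
force: [0.2, 0.8, -0.8]
opening: 0.0435
gripper_force: 7.5
238 open 43.5 g 7.5 Fz -0.8
rows 187 339 width at top 82 mid 106
tool shift mm [23.8 -0.1  1.4] turn -0.001
```

```bash
python3 -m crank '[[[6,0,0,0,0.511],[6,0,0,0,0.511],[6,0,0,0,0.511],[5,0,0,0,0.511],[0,0,0,0,0.511],[0,0,0,0,0.511]]]' >/dev/null; python3 t.py|head -2; python3 -m crank '[[[0,0,0,0,0.509],[0,0,5,0,0.509],[0,0,5,0,0.509],[0,0,5,0,0.509],[0,0,5,0,0.509],[0,0,4,0,0.509],[0,0,0,0,0.509],[0,0,0,0,0.509]]]'; python3 t.py|head -2
```

```text
238 open 43.7 g 7.5 Fz -2.4
rows 230 345 width at top 86 mid 112
time_s: 64.1
tool_pos: [0.4181, 0.2485, 0.2144]
ee_rot: [0.685, 0.728, -0.0, 0.0]
force: [-0.7, 0.5, -0.7]
opening: 0.0442
gripper_force: 8.4
214 open 44.2 g 8.4 Fz -0.7
rows 244 345 width at top 91 mid 114
```

```bash
python3 -m crank '[[[0,0,2,0,0.509],[0,0,2,0,0.509],[0,0,0,0,0.509],[0,0,0,0,0.509]]]'|grep -E "tool|force"; python3 -m crank '[[[0,0,1,0,0.509],[0,0,1,0,0.509],[0,0,0,0,0.509]]]'|grep -E "tool|force"
```

```text
tool_pos: [0.418, 0.2486, 0.2104]
force: [0.0, 0.1, -1.1]
gripper_force: 8.4
tool_pos: [0.4182, 0.2487, 0.2086]
force: [-0.4, -1.0, 2.6]
gripper_force: 8.7
```

```bash
python3 -m crank '[[[0,0,0,0,0.515],[0,0,0,0,0.56],[0,0,0,0,0.62],[0,0,0,0,0.68],[0,0,0,0,0.68],[0,0,-15,0,0.68],[0,0,-25,0,0.68],[0,0,-35,0,0.8],[-30,5,-10,0,1],[-30,10,0,0,1],[-35,15,0,0,1],[-35,15,0,0,1],[-35,15,0,0,1],[-35,15,0,0,1],[-35,0,0,0,1],[-35,0,0,0,1],[0,0,0,0,1]]]' 20; python3 v.py; python3 - <<'E'
from nb import *
books()
c,im=shot("scene"); t,it=shot("top")
A=cv2.resize(im[180:400,380:580],(400,440)); B=cv2.resize(it[80:300,100:300],(400,440)); C=cv2.resize(im[150:330,130:500],(800,160)) if 0 else None
cv2.imwrite("pics/fin.png",np.hstack([A,B])[:,:,::-1])
print([ (np.round(r["xy"]),r["p"]) for r in robot.boxes_of("scene","pencil_cup")[:1]])
E
```

```text
time_s: 66.6
tool_pos: [0.5091, -0.0218, 0.294]
ee_rot: [0.688, 0.726, -0.0, 0.001]
force: [0.1, -0.9, 0.3]
opening: 0.0856
gripper_force: 0.0
114 top dark frac 0.16; 114 side dark frac 0.86; 
38 top dark frac 0.06; 38 side dark frac 0.81; 
-38 top dark frac 0.0; -38 side dark frac 0.0; 
-114 top dark frac 0.05; -114 side dark frac 0.79; 
[(array([169., 256.]), 0.94)]
```

View pics/fin.png

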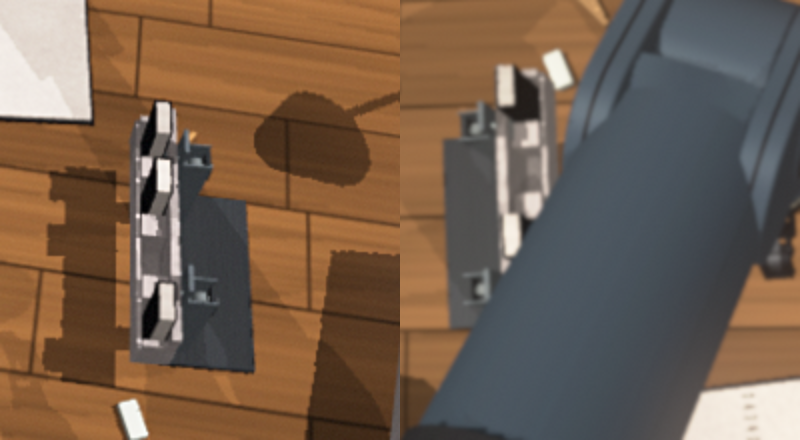

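The left crop (scene view) shows three notebooks upright in bays at (158,128), (158,187) and (158,312), with the ledge level on its uprights. No other black notebook shows on the desk, and the cup is still found at scene px (169,256), where it stood at the start. I'm handing in.

```bash
python3 -c "
from station import robot
print(robot.close_job())"
```

```text
the job is handed in; nothing more can be done
None
```

The white ledge is snapped home on the uprights, all three black notebooks on the desk stand upright in separate bays, and the pencil cup was not touched; the job was handed in at about 67 s on the robot's clock, and no verdict was shown.

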